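# Unhook a test coupon from a barbed hook and rack it

### The job

Take the test coupon (metal plate with a grey grip on top) off the barbed hook: raise it, tilt it and back its eye over the upturned barb, feeling your way so that the hook is never strained. Then lower it gently, upright, into the empty slot of the white rack until it stands on the slot's bottom, and let go. Leave the plain coupon in the rack and the other things on the bench where they are.

Things in the scene. Friction and masses are not known exactly. Their poses are not given: they have to be found in the camera images.
- coupon: aluminium plate with a grey grip on top, hanging upright. Origin: centre of its eye; x the plate's normal, y its width, z up to the grip. Plate 6 mm thick, 48 mm wide, from z = -90 (lower edge) to +24 mm. Eye: hole through along x, 13 mm wide (y), 16 mm high (z). 110 to 210 g, centre of mass about 15 mm below the eye. While it hangs, the eye's centre is 4 mm below the arm's centre line
- coupon_grip (a point): where to take the coupon: on its grey grip block, 66 mm above the eye's centre (so the fingertips clear the barb). The block is 12 mm thick (coupon's x, the way to pinch it), 30 mm wide (y) and runs from 24 to 90 mm above the eye's centre
- hook_stand: fixed steel stand with a retaining hook; nothing of it but the barb rises over 5 mm above the arm's centre line. Origin: bench level under the post; base 110 x 84 x 12 mm; x points along the arm to its free end. Arm: level round bar 8 mm thick, centre line 150 mm above the bench, from the post (x = 0) to x = 100 mm, then the barb. The hook bears at most 8 N
- bend (a point): on the bar's centre line where the level arm ends and the barb begins: straight, same 8 mm bar, 36 mm long plus a 4 mm round end, rising onward. It was set by hand: its slope is between 45 and 75 degrees above level, its heading up to 29 degrees left or right of the arm's; both are not reported and must be felt or seen. It does not give
- bar_mid (a point): on the arm's centre line 50 mm before its end. The eye jams on any stretch of bar if the plate is over about 40 degrees from square to it, so the plate's top must lean back toward the post: about 33 degrees at the bend, on the barb about 27 degrees less than its slope. The eye then has only 1 to 2 mm of play up, down or sideways
- rack: fixed white rack block 104 (x) x 84 (y) x 55 mm high. Origin: centre of its underside. Two slots from above, each 10 mm wide (x), 55 mm long (y), 45 mm deep (bottom 10 mm above the bench), mouths chamfered 3 mm, at x = -25 mm (empty) and x = +25 mm (holds a plain coupon)
- slot (a point): centre of the mouth of the empty slot, at the rack's top face, 55 mm above the bench. The rack's x is across the slot, y along it
- plain_coupon: plain aluminium plate 6 x 48 x 70 mm without grip that stands loose in the rack's other slot and leans a little; origin at the centre of its lower edge; leave it
- beaker: small clear beaker, 57 mm across, 71 mm high; origin under its centre; leave it
- timer: flat bench timer 60 x 62 x 20 mm; origin under its centre; leave it
- dropper_bottle: amber dropper bottle, 38 mm across, 107 mm high; origin under its centre; leave it
- wash_bottle: wash bottle 111 x 67 x 214 mm; origin under its centre; leave it
- tape_roll: roll of tape lying flat, 55 mm across, 19 mm high; origin under its centre; leave it
- boat: weighing boat 48 x 48 x 11 mm; origin under its centre; leave it
Not all that is in view belongs to the job. What is meant by the coupon is not turquoise, and is the larger of those in its own colour.

How it is judged:
By the outcome, as a careful person would: the job done as asked, in the order asked, and still so for the second after the job is handed in, with the robot touching nothing.
It also fails if it takes over 67 s, if anything falls off the work surface, if the arm or the gripper's body presses on something with over 40 N, if the wrist force passes 120 N, or if a joint passes its speed limit or range.

### The arm

A 6-joint arm with a two-finger parallel gripper is mounted at the origin on the work surface; the furniture and walls round the work are solid. World frame = base frame: x ahead of the robot, y to its left, z up, the work surface at z = 0. Lengths are in m, angles in rad, forces in N, time in s.
With the tool pointing down it reaches from about 0.3 to 0.875 m from the base axis. Payload 4.2 kg.
Tool frame: the origin (TCP) lies on the centre line of the jaws, within the pads' length; the fingertips stand env.tip_extent ahead of it and the grasp point (between the pads) lies 8 mm behind it (env.tip_extent is the distance from the TCP to the fingertips, in m); z points along the fingers, y is the line along which they close (so a half turn about z gives the same grasp; the last joint's range is limited). The gripper opens to 85 mm and grips with 20 to 120 N. Pads are 22 mm wide; open, the fingers measure 114 mm over their backs; the gripper's body (76 mm by 85 mm) begins 54 mm behind the grasp point. The pads swing forward as they close: fully open they stand 13 mm farther back than shut.
Start: joints at [-1.15, 0.32, 1.565, -0, 1.257, -0.02], TCP at [0.245, -0.52, 0.242] pointing down, gripper open.
Joint ranges: [-3.11, 3.11], [-0.84, 2.01], [0.21, 2.61], [-1.34, 4.49], [0.05, 2.63], [-2.56, 2.56]. Speed limits (rad/s): [2.57, 2.57, 3.14, 3.14, 3.14, 3.14].

### API

Orientations are given as a unit quaternion [w, x, y, z].
In Python, from bench import env gives the robot as it stands.
- The arm moves only by the tool jog_arm, never from a script. Its argument "series" is one flat list of numbers, 5 for each row, row after row: the shift along the tool's x, y, z in units of 50 mm (1.0 is 50 mm), then the turn about the tool's z in units of 5 degrees (1.0 is 5 degrees), then the opening, from -1 (shut) to 1 (fully open). A call has 1 to 10 rows; each row is the pose to reach, as a shift and turn from the pose commanded when the call began, along the tool's axes at that moment; what a row does not reach only later rows make up. A row lasts 1/10 s, in which the tool goes at most 50 mm and 8.59 degrees, less where a joint would pass 70% of its speed; a pose out of reach is approached as far as the arm can. A call with a gripper value outside its range is refused whole. The fingers move at their own pace and stop on an object; "force" is the grip in N (left out, the last holds). Time passes only in rows, so rows that repeat a pose let the fingers close. It gives the time, the measured TCP pose, the force, the opening and the grip force at its end, in the units of the state.
- env.read_state(): the state, without advancing time (a new reading comes with each control period).
- env.get_image(name): name is "scene" or "side" or "wrist"; returns the picture (420x560x3 uint8, red, green, blue); there is no depth.
- env.camera_params(name): a dict with "mtx" (3x3 intrinsics, pixels), "xyz" and "orientation" of the camera in the world. Camera axes: x right, y down, z forward; pixel columns grow to the right and rows downward; lengths in m; the calibration is good to about 2 mm. The wrist camera is an equidistant fisheye: a pixel r from the principal point sees the ray r / f radians off the axis. A picture is of the moment at which its call begins: read the wrist's pose just before it. camera_params takes no time and is no camera call; for the wrist camera it gives the pose at the moment of the call.
- env.sign_off(): hands the job in; it is judged then, once.
The state is a dict: "clock": time; "qpos": joint angles; "dq": joint speeds; "joint_efforts": joint torques, N m; "position": TCP position; "eef_rot": TCP orientation; "ft_force": force on the tool from outside, world axes, zero at the start; "moment": the same for the moment, N m; "width": finger opening in m; "finger_force": force on a finger pad.
Only numpy, scipy, OpenCV 4.12 (cv2) and the standard library are available. Lean on these libraries where they do the work, as an engineer would, in place of code of your own. Each camera call takes 0.05 s, during which the arm holds its last target. There are 200 camera calls.

## Working session

There is one attempt and no reset: what is moved stays moved. The work goes in short steps, Python scripts to look and compute and a tool call to move; the robot and the scene stay as the last step left them, time stands still between calls to the robot, and variables do not carry over. Pictures are saved under pics/ and viewed, at most 10 in all, crops included, and the job is handed in when it is done.

Besides the shell and the picture viewer there is one more tool, called after "Call:" by a JSON object that holds its "fn" and its "kwargs", one argument or row to a line. jog_arm: Moves the arm, as the interface text tells. Its arguments: {"type":"object","properties":{"series":{"type":"array","items":{"type":"number"}},"force":{"type":"number"}},"required":["series"]}

```bash
ls; mkdir -p pics; python3 - <<'E'
from bench import env
import cv2,numpy as np
np.set_printoptions(precision=4,suppress=True)
s=env.read_state();print(s['clock'],s['position'],s['eef_rot'],s['ft_force'],s['width'],env.tip_extent)
for n in("scene","side","wrist"):
    p=env.camera_params(n);print(n,p)
    im=env.get_image(n);cv2.imwrite(f'pics/{n}0.png',im[:,:,::-1])
a=[cv2.imread(f'pics/{n}0.png') for n in("scene","side")]
E
```

```text
pics
0.0 [ 0.2451 -0.5196  0.2415] [-0.0009  0.9758  0.2187 -0.0002] [ 0.7877 -0.1198  0.3   ] 0.08525351678460799 0.011
scene {'mtx': array([[424.2951,   0.    , 283.8182],
       [  0.    , 424.2951, 216.0823],
       [  0.    ,   0.    ,   1.    ]]), 'xyz': array([0.3714, 0.4414, 1.0125]), 'orientation': array([ 0.0453, -0.1962,  0.9481, -0.2461])}
side {'mtx': array([[392.8497,   0.    , 284.5918],
       [  0.    , 392.8497, 212.2595],
       [  0.    ,   0.    ,   1.    ]]), 'xyz': array([-0.2968, -0.6539,  0.651 ]), 'orientation': array([-0.472 ,  0.7552, -0.3892,  0.2355])}
wrist {'mtx': array([[325.1923,   0.    , 287.5392],
       [  0.    , 325.1923, 209.5618],
       [  0.    ,   0.    ,   1.    ]]), 'xyz': array([ 0.3217, -0.4854,  0.3724]), 'orientation': array([ 0.1391,  0.8329, -0.5282, -0.0891])}
```

View pics/scene0.png

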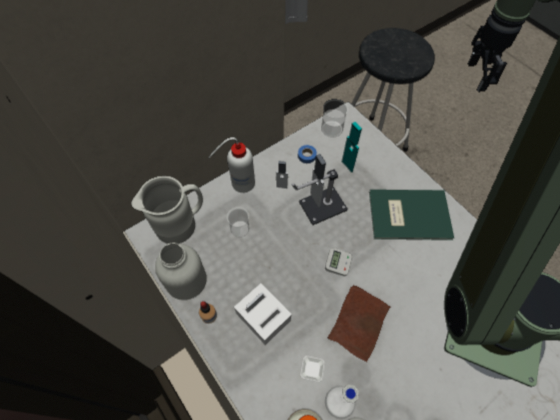

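View pics/side0.png

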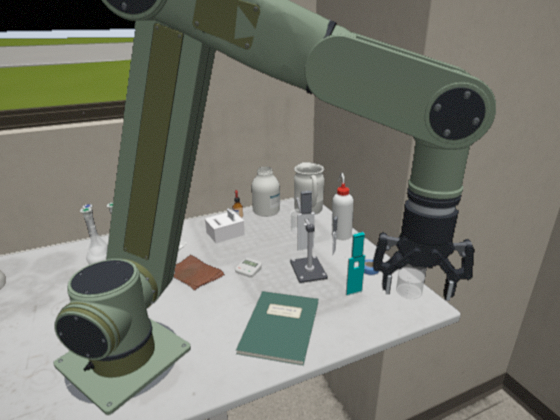

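```bash
python3 - <<'E'
import cv2,numpy as np
a=cv2.imread('pics/scene0.png')[120:230,260:380];b=cv2.imread('pics/side0.png')[180:290,280:380]
a=cv2.resize(a,None,fx=5,fy=5,interpolation=cv2.INTER_CUBIC)[:, :420];b=cv2.resize(b,None,fx=3.8,fy=5,interpolation=cv2.INTER_CUBIC)
b=cv2.imread('pics/side0.png')[185:290,285:365];b=cv2.resize(b,(400,525),interpolation=cv2.INTER_CUBIC)
a=cv2.imread('pics/scene0.png')[125:230,270:350];a=cv2.resize(a,(400,525),interpolation=cv2.INTER_CUBIC)
cv2.imwrite('pics/c1.png',np.clip(np.hstack([a,b])*1.5,0,255).astype('u1'))
w=cv2.imread('pics/wrist0.png');cv2.imwrite('pics/w1.png',np.clip(w*1.4,0,255).astype('u1'))
E
```

```text
(no output)
```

View pics/c1.png

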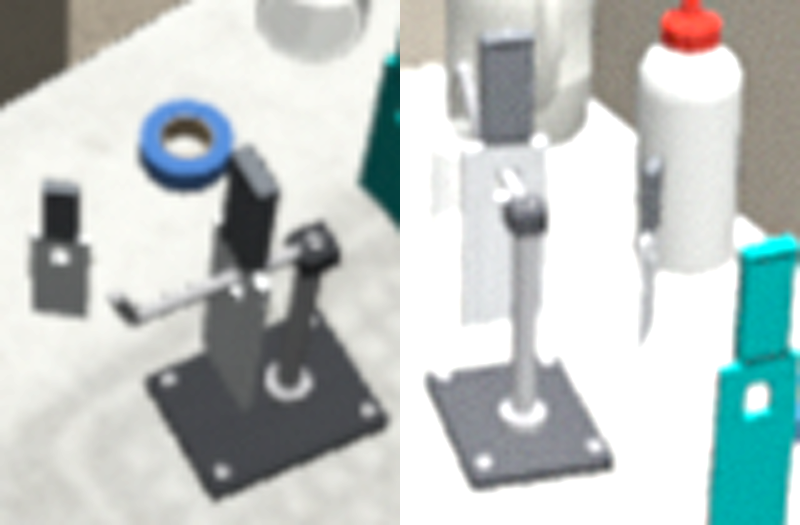

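View pics/w1.png

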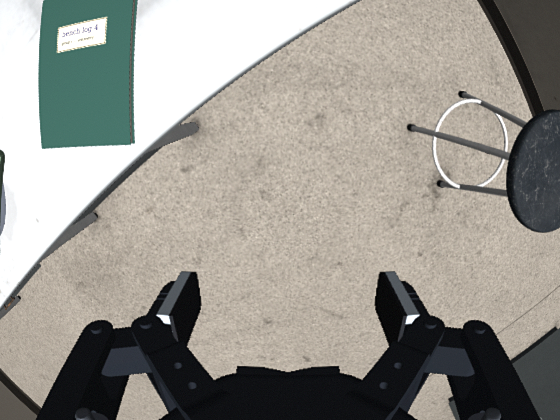

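```bash
cat > h.py <<'E'
import numpy as np,cv2
from scipy.spatial.transform import Rotation as R
from bench import env
np.set_printoptions(precision=4,suppress=True)
def rot(q): return R.from_quat(np.roll(q,-1)).as_matrix()
def ray(p,uv,fish=False):
    K=p['mtx'];d=np.array([(uv[0]-K[0,2])/K[0,0],(uv[1]-K[1,2])/K[1,1]])
    if fish:
        r=np.hypot(*d);v=np.r_[d/r*np.sin(r),np.cos(r)] if r>0 else np.array([0,0,1.])
    else: v=np.r_[d,1]
    v=rot(p['orientation'])@v;return np.array(p['xyz']),v/np.linalg.norm(v)
def proj(p,X,fish=False):
    K=p['mtx'];c=rot(p['orientation']).T@(np.asarray(X)-p['xyz'])
    if fish:
        t=np.arctan2(np.hypot(c[0],c[1]),c[2]);d=c[:2]/np.hypot(c[0],c[1])*t
    else: d=c[:2]/c[2]
    return d*K[0,0]+K[:2,2]
def onz(p,uv,z,fish=False):
    o,v=ray(p,uv,fish);return o+v*(z-o[2])/v[2]
def tri(rs):
    A=sum(np.eye(3)-np.outer(v,v) for o,v in rs);b=sum((np.eye(3)-np.outer(v,v))@o for o,v in rs)
    X=np.linalg.solve(A,b);return X,[np.linalg.norm(np.cross(X-o,v)) for o,v in rs]
E
python3 - <<'E'
from h import *
S=env.camera_params('scene');D=env.camera_params('side')
s=lambda x,y:(270+x/5-.4,125+y/5-.4)
d=lambda x,y:(285+(x-400)/5-.4,185+y/5-.4)
print('base S',*[onz(S,s(*c),.012)[:2] for c in((148,383),(217,498),(387,420))])
print('base D',*[onz(D,d(*c),.012)[:2] for c in((428,375),(470,487),(612,465))])
for n,a,b in(('gripTop',(255,172),(508,36)),('head',(314,243),(526,203)),('foot',(290,382),(522,408))):
    print(n,tri([ray(S,s(*a)),ray(D,d(*b))]))
print('head S z.15',onz(S,s(314,243),.155),'bend S',onz(S,s(137,316),.15),'arm', onz(S,s(240,275),.15))
print('foot S',onz(S,s(290,382),.012))
print('rack S z.055',[onz(S,c,.055)[:2] for c in((235,295),(262,285),(291,318),(265,340))])
E
```

```text
base S [ 0.5597 -0.132 ] [ 0.4988 -0.0804] [ 0.4313 -0.1624]
base D [ 0.4994 -0.089 ] [ 0.4228 -0.1706] [ 0.4839 -0.2232]
gripTop (array([ 0.5166, -0.1296,  0.2325]), [np.float64(0.0010463727867532973), np.float64(0.0010463727867534502)])
head (array([ 0.4897, -0.1597,  0.1522]), [np.float64(0.001174593174000769), np.float64(0.0011745931740007737)])
foot (array([ 0.4885, -0.1598,  0.0212]), [np.float64(0.0017460563915734678), np.float64(0.0017460563915733759)])
head S z.15 [ 0.4884 -0.1567  0.155 ] bend S [ 0.5528 -0.0857  0.15  ] arm [ 0.5158 -0.1278  0.15  ]
foot S [ 0.4882 -0.1639  0.012 ]
rack S z.055 [array([0.5925, 0.1892]), array([0.5449, 0.1419]), array([0.4514, 0.1873]), array([0.4854, 0.2556])]
```

The meant coupon is the grey hooked one (scene ≈(320,180), the larger grey). The smaller grey one (282,177) and the turquoise one (352,148) are decoys. The enlarged crop confirms this: its eye is on the arm, with the bend at about scene (297,188). The measured arm heading is about 50°, with the post at (0.489,-0.160).

Call:
{"fn": "jog_arm", "kwargs": {
  "series": [0,0,-1.2,0,1,2,-1.2,-1.2,-1.5,1,8.2,-4.8,-1.2,-5,1,8.2,-4.8,-1.2,-5,1,8.2,-4.8,-1.2,-5,1,8.2,-4.8,-1.2,-5,1,8.2,-4.8,-1.2,-5,1,8.2,-4.8,-1.2,-5,1,8.2,-4.8,-1.2,-5,1,8.2,-4.8,-1.2,-5,1]
}}

```text
clock: 1.15
position: [0.5001, -0.147, 0.3019]
eef_rot: [0.0, 0.905, 0.425, -0.0]
ft_force: [0.6, -0.4, 0.6]
width: 0.0853
finger_force: 0.0
```

Call:
{"fn": "jog_arm", "kwargs": {
  "series": [0,0,0,0,1,0,0,0,0,1,0,0,0,0,1]
}}

```text
clock: 1.45
position: [0.4988, -0.1496, 0.3017]
eef_rot: [0.0, 0.906, 0.424, -0.0]
ft_force: [0.2, -0.1, 0.4]
width: 0.0851
finger_force: 0.0
```

```bash
python3 - <<'E'
from h import *
import json
s=env.read_state();print(s['clock'],s['position'],s['eef_rot'],s['ft_force'],s['qpos'],R.from_matrix(rot(s['eef_rot'])).as_matrix())
p=env.camera_params('wrist');im=env.get_image('wrist')[:,:,::-1]
json.dump({k:np.array(v).tolist() for k,v in p.items()},open('w2.json','w'));print(p['xyz'],rot(p['orientation']))
cv2.imwrite('pics/w2raw.png',im);cv2.imwrite('pics/w2.png',np.clip(cv2.resize(im,(800,600),interpolation=cv2.INTER_CUBIC)*1.2,0,255).astype('u1'))
E
```

```text
1.45 [ 0.4988 -0.1496  0.3017] [ 0.      0.9055  0.4243 -0.0005] [ 0.1638 -0.0882  0.3689] [-0.3132  0.201   1.5787 -0.0007  1.3626  0.3814] [[ 0.6399  0.7684 -0.0009]
 [ 0.7684 -0.6399 -0.0004]
 [-0.0009 -0.0004 -1.    ]]
[ 0.5531 -0.0863  0.4325] [[ 0.7681 -0.6051 -0.2093]
 [-0.6403 -0.7259 -0.251 ]
 [-0.      0.3269 -0.9451]]
```

View pics/w2.png

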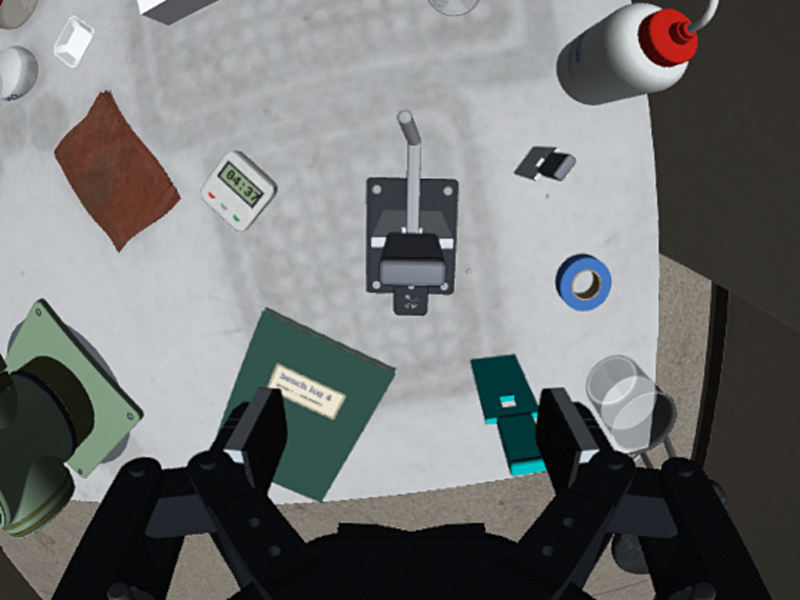

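The wrist picture shows the arm from the post head at (410,300) up to the bend near (413,145). The barb leans left to its tip at about (404,115), and the grip's top is at (413,270). I'll enlarge the barb to read it more exactly.

```bash
python3 - <<'E'
import cv2,numpy as np
a=cv2.imread('pics/w2raw.png');c=a[70:130,250:330];cv2.imwrite('pics/c2.png',cv2.resize(c,(800,600),interpolation=cv2.INTER_CUBIC))
E
```

```text
(no output)
```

View pics/c2.png

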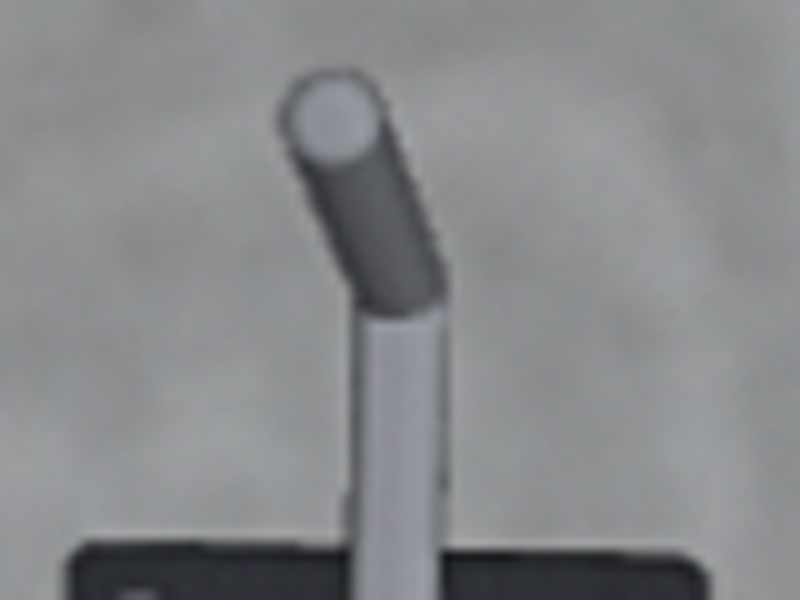

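The crop shows the round tip centred at (332,116), the bend at about (400,292) and the arm's centre line at (397,595). The tip leans to the left.

```bash
python3 - <<'E'
from h import *
import json
from scipy.optimize import least_squares
p={k:np.array(v) for k,v in json.load(open('w2.json')).items()}
f=lambda x,y:(250+x/10-.45,70+y/10-.45)
for by in(280,292,304):
  B=onz(p,f(400,by),.15,1);A=onz(p,f(397,595),.15,1);hd=np.degrees(np.arctan2(*(B-A)[1::-1]))
  g=lambda q:proj(p,B+.036*np.array([np.cos(q[0])*np.cos(q[1]),np.cos(q[0])*np.sin(q[1]),np.sin(q[0])]),1)-f(332,116)
  r=least_squares(g,[1.,.9]);print(B,hd,np.degrees(r.x),r.cost,proj(p,B,1))
w=lambda x,y:(x*.7,y*.7)
print('gripTop',onz(p,w(413,270),.236,1),'head',onz(p,w(410,300),.155,1))
S=env.camera_params('scene');print('wash',onz(S,(240,165),.1))
E
```

```text
[ 0.5564 -0.0849  0.15  ] 49.69082870828862 [68.3179 73.6294] 4.8568588212647255e-26 [289.55  97.55]
[ 0.5558 -0.0857  0.15  ] 49.66988421402209 [66.6142 71.9494] 6.563322731438818e-27 [289.55  98.75]
[ 0.5551 -0.0865  0.15  ] 49.64718226955645 [64.8651 70.4867] 7.371116298385134e-27 [289.55  99.95]
gripTop [ 0.519  -0.1287  0.236 ] head [ 0.491 -0.16   0.155]
wash [ 0.7279 -0.122   0.1   ]
```

Call:
{"fn": "jog_arm", "kwargs": {
  "series": [0.56,0.04,0,0.1,1,0.56,0.04,0,0.1,1,0.56,0.04,0.7,0.1,1,0.56,0.04,1.0,0.1,1,0.56,0.04,1.2,0.1,1,0.56,0.04,1.3,0.1,1,0.56,0.04,1.3,0.1,1]
}}

```text
clock: 2.2
position: [0.5186, -0.1293, 0.2369]
eef_rot: [0.0, 0.907, 0.42, -0.0]
ft_force: [0.4, 0.5, 0.2]
width: 0.0855
finger_force: 0.0
```

```bash
python3 - <<'E'
from h import *
s=env.read_state();print(s['clock'],s['position'],s['ft_force'],s['moment'])
im=env.get_image('wrist')[:,:,::-1]
cv2.imwrite('pics/w3.png',np.clip(cv2.resize(im[60:420,80:480],(800,600*360*2//600*1),interpolation=cv2.INTER_CUBIC)*1.2,0,255).astype('u1')[:600])
E
```

```text
2.2 [ 0.5186 -0.1293  0.2369] [0.3896 0.5209 0.2446] [ 0.0452 -0.0064 -0.0241]
```

View pics/w3.png

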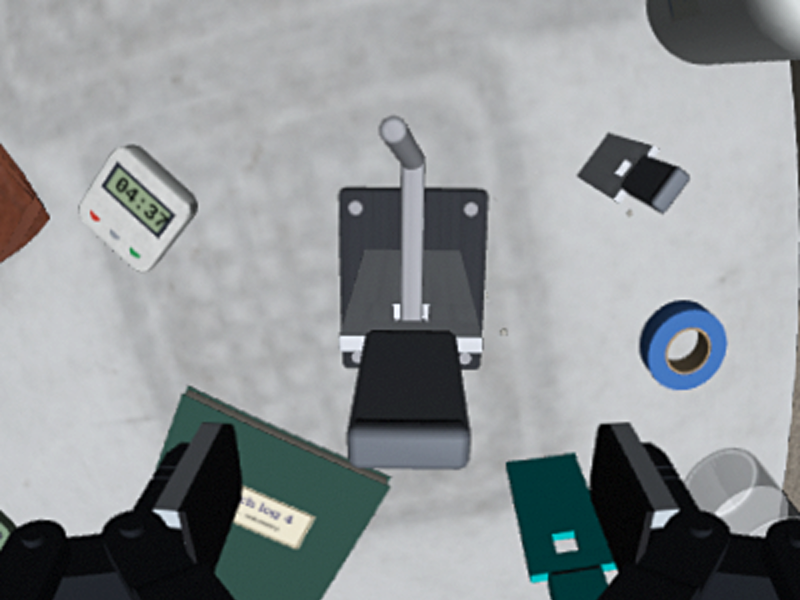

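Call:
{"fn": "jog_arm", "kwargs": {
  "series": [0,-0.02,0,0,-1,0,-0.02,0,0,-1,0,-0.02,0,0,-1,0,-0.02,0,0,-1,0,-0.02,0,0,-1,0,-0.02,0,0,-1],
  "force": 20
}}

```text
clock: 2.85
position: [0.5181, -0.1279, 0.2373]
eef_rot: [0.0, 0.907, 0.421, 0.0]
ft_force: [-0.7, 0.5, 2.5]
width: 0.0292
finger_force: 23.1
```

Call:
{"fn": "jog_arm", "kwargs": {
  "series": [0,0,0,0,-1,0,0,0,0,-1,0,0,0,0,-1,0,0,0,0,-1,0,0,0,0,-1],
  "force": 20
}}

```text
clock: 3.35
position: [0.5182, -0.128, 0.2372]
eef_rot: [0.0, 0.907, 0.421, 0.0]
ft_force: [-1.1, 0.9, 5.1]
width: 0.0289
finger_force: 23.3
```

Call:
{"fn": "jog_arm", "kwargs": {
  "series": [0,0,-0.02,0,-1,0,0,-0.04,0,-1,0,0,-0.06,0,-1,0,0,-0.06,0,-1,0,0,-0.06,0,-1]
}}

```text
clock: 3.85
position: [0.518, -0.128, 0.2396]
eef_rot: [-0.0, 0.907, 0.421, -0.0]
ft_force: [0.6, -0.0, -1.5]
width: 0.029
finger_force: 22.7
```

```bash
python3 - <<'E'
from h import *
s=env.read_state();print(s['clock'],s['position'],s['ft_force'],s['moment'],s['width'],s['finger_force'])
R_=rot(s['eef_rot']);print(R_.T@s['ft_force'],R_.T@s['moment'],R_)
E
```

```text
3.85 [ 0.518  -0.128   0.2396] [ 0.5877 -0.0437 -1.4817] [ 0.018  -0.0024  0.0452] 0.029019684784959886 22.68503487110138
[0.3468 0.4773 1.4815] [ 0.0098  0.0153 -0.0452] [[ 0.646   0.7633 -0.0005]
 [ 0.7633 -0.646  -0.    ]
 [-0.0003 -0.0003 -1.    ]]
```

Call:
{"fn": "jog_arm", "kwargs": {
  "series": [-0.1,0,0,0,-1,-0.2,0,0,0,-1,-0.3,0,0,0,-1,-0.38,0,0,0,-1,-0.44,0,0,0,-1,-0.44,0,0,0,-1]
}}

```text
clock: 4.45
position: [0.5036, -0.1452, 0.2401]
eef_rot: [0.0, 0.907, 0.42, 0.0]
ft_force: [0.2, 0.3, -1.7]
width: 0.029
finger_force: 22.7
```

Call:
{"fn": "jog_arm", "kwargs": {
  "series": [-0.03,0,0,0,-1,-0.06,0,0,0,-1,-0.06,0,0,0,-1]
}}

```text
clock: 4.75
position: [0.5019, -0.1472, 0.24]
eef_rot: [0.0, 0.907, 0.421, -0.0]
ft_force: [0.1, -0.9, -1.9]
width: 0.029
finger_force: 22.7
```

Call:
{"fn": "jog_arm", "kwargs": {
  "series": [-0.03,0,0,0,-1,-0.06,0,0,0,-1,-0.06,0,0,0,-1]
}}

```text
clock: 5.05
position: [0.5, -0.1494, 0.24]
eef_rot: [0.0, 0.907, 0.421, 0.0]
ft_force: [0.2, 0.8, -1.3]
width: 0.029
finger_force: 22.7
```

Call:
{"fn": "jog_arm", "kwargs": {
  "series": [-0.03,0,0,0,-1,-0.06,0,0,0,-1,-0.06,0,0,0,-1]
}}

```text
clock: 5.35
position: [0.4982, -0.1515, 0.24]
eef_rot: [-0.0, 0.907, 0.421, 0.0]
ft_force: [1.6, 1.6, -2.5]
width: 0.0292
finger_force: 22.7
```

Call:
{"fn": "jog_arm", "kwargs": {
  "series": [-0.03,0,0,0,-1,-0.05,0,0,0,-1,-0.05,0,0,0,-1]
}}

```text
clock: 5.65
position: [0.4964, -0.1536, 0.24]
eef_rot: [0.0, 0.907, 0.421, 0.0]
ft_force: [0.7, 0.8, -1.4]
width: 0.029
finger_force: 22.6
```

Call:
{"fn": "jog_arm", "kwargs": {
  "series": [-0.04,0,0,0,-1,-0.08,0,0.01,0,-1,-0.12,0,0.02,0,-1,-0.14,0,0.02,0,-1,-0.14,0,0.02,0,-1]
}}

```text
clock: 6.15
position: [0.4919, -0.1591, 0.2391]
eef_rot: [0.0, 0.907, 0.421, 0.0]
ft_force: [0.5, 1.1, -1.6]
width: 0.029
finger_force: 22.6
```

Call:
{"fn": "jog_arm", "kwargs": {
  "series": [-0.04,0,0,0,-1,-0.08,0,0.01,0,-1,-0.12,0,0.02,0,-1,-0.16,0,0.03,0,-1,-0.16,0,0.03,0,-1]
}}

```text
clock: 6.65
position: [0.4867, -0.1653, 0.2375]
eef_rot: [0.0, 0.907, 0.421, 0.0]
ft_force: [1.1, 1.4, 0.5]
width: 0.029
finger_force: 22.6
```

```bash
python3 - <<'E'
from h import *
s=env.read_state();R_=rot(s['eef_rot']);print(s['clock'],s['position'],R_.T@s['ft_force'],R_.T@s['moment'])
im=env.get_image('wrist')[:,:,::-1]
cv2.imwrite('pics/w4.png',np.clip(cv2.resize(im[60:420,80:480],(660,594),interpolation=cv2.INTER_CUBIC)*1.2,0,255).astype('u1'))
E
```

```text
6.65 [ 0.4867 -0.1653  0.2375] [ 1.79   -0.0747 -0.5243] [0.0061 0.4321 0.035 ]
```

View pics/w4.png

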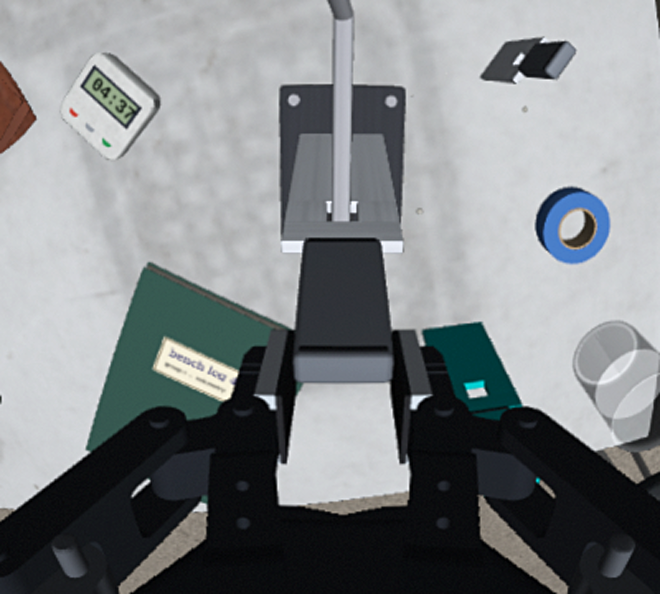

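Call:
{"fn": "jog_arm", "kwargs": {
  "series": [-0.04,0,0.01,0,-1,-0.08,0,0.02,0,-1,-0.12,0,0.035,0,-1,-0.16,0,0.045,0,-1,-0.16,0,0.045,0,-1]
}}

```text
clock: 7.2
position: [0.4814, -0.1713, 0.2351]
eef_rot: [0.0, 0.907, 0.421, -0.0]
ft_force: [1.0, 1.6, -0.6]
width: 0.0289
finger_force: 22.7
```

Call:
{"fn": "jog_arm", "kwargs": {
  "series": [-0.04,0,0.015,0,-1,-0.08,0,0.03,0,-1,-0.12,0,0.05,0,-1,-0.16,0,0.065,0,-1,-0.16,0,0.065,0,-1]
}}

```text
clock: 7.7
position: [0.4762, -0.1775, 0.2319]
eef_rot: [0.0, 0.907, 0.421, -0.0]
ft_force: [0.6, 1.8, -0.2]
width: 0.029
finger_force: 22.8
```

```bash
python3 - <<'E'
from h import *
s=env.read_state();R_=rot(s['eef_rot']);print(s['clock'],s['position'],R_.T@s['ft_force'],R_.T@s['moment'])
E
```

```text
7.7 [ 0.4762 -0.1775  0.2319] [ 1.7367 -0.6915  0.1573] [-0.0255  0.4465  0.0192]
```

Call:
{"fn": "jog_arm", "kwargs": {
  "series": [-0.04,0,0.02,0,-1,-0.08,0,0.04,0,-1,-0.12,0,0.06,0,-1,-0.16,0,0.085,0,-1,-0.16,0,0.085,0,-1]
}}

```text
clock: 8.2
position: [0.471, -0.1836, 0.2276]
eef_rot: [0.0, 0.907, 0.421, -0.0]
ft_force: [1.6, 1.0, 1.6]
width: 0.029
finger_force: 22.9
```

```bash
python3 - <<'E'
from h import *
import json
s=env.read_state();R_=rot(s['eef_rot']);print(s['clock'],s['position'],R_.T@s['ft_force'],R_.T@s['moment'])
p=env.camera_params('wrist');im=env.get_image('wrist')[:,:,::-1]
json.dump({k:np.array(v).tolist() for k,v in p.items()},open('w5.json','w'))
a=cv2.resize(im[110:320,180:400],(500,477),interpolation=cv2.INTER_CUBIC)
b=env.get_image('side')[:,:,::-1];b=cv2.resize(b[175:280,275:341],(300,477),interpolation=cv2.INTER_CUBIC)
cv2.imwrite('pics/w5.png',np.clip(np.hstack([a,b])*1.2,0,255).astype('u1'))
E
```

```text
8.2 [ 0.471  -0.1836  0.2276] [ 1.8146  0.5476 -1.5951] [0.0332 0.4834 0.0372]
```

View pics/w5.png

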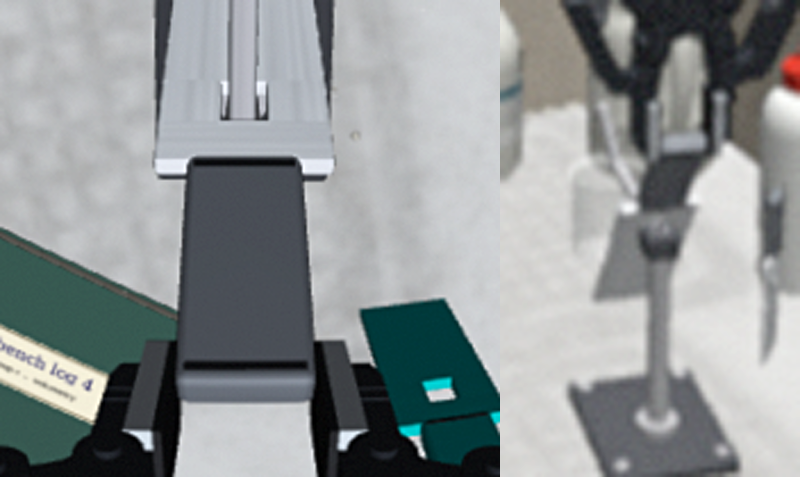

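```bash
cat >> h.py <<'E'
from scipy.optimize import least_squares
def fitpose(p,pts,x0,fish=True,yaw=None,free_yaw=False):
    """pts: [(coupon xyz mm, raw uv)]; params eye xyz(m), tilt back(rad), [yaw]."""
    def M(q):
        y=q[4] if free_yaw else yaw
        return R.from_euler('z',y).as_matrix()@R.from_euler('y',-q[3]).as_matrix()
    f=lambda q:np.concatenate([proj(p,q[:3]+M(q)@(np.array(c)/1e3),fish)-u for c,u in pts])
    r=least_squares(f,x0);return r.x,f(r.x)
E
python3 - <<'E'
from h import *
import json
p={k:np.array(v) for k,v in json.load(open('w5.json')).items()}
s=env.read_state();Rt=rot(s['eef_rot']);yaw=np.arctan2(Rt[1,0],Rt[0,0])
f=lambda x,y:np.array([180+x/2.2727-.3,110+y/2.2727-.3])
L=[((3,24,24),f(157,159)),((3,-24,24),f(332,159)),((6,15,88.5),f(182,366)),((6,-15,88.5),f(309,366)),((3,6.5,8),f(222,118)),((3,-6.5,8),f(267,118))]
q,r=fitpose(p,L,[.497,-.15,.15,.5],yaw=yaw)
print(q[:3],np.degrees(q[3]),r)
B=np.array([.5555,-.086,.15]);e=np.array([np.cos(yaw),np.sin(yaw),0])
print('eye along from bend',(q[:3]-B)@e,'lat',(q[:3]-B)@np.array([-e[1],e[0],0]))
tcp=np.array(s['position']);print('tcp from eye (tool)',Rt.T@(tcp-q[:3]))
E
```

```text
[ 0.5014 -0.1495  0.1356] 35.89823741877271 [ 1.1769  0.107  -0.8742  0.0505 -1.0359  0.1071  0.5713  0.0652  0.3259
 -0.1654 -0.0466 -0.1801]
eye along from bend -0.08345978837453451 lat 0.00029063002405835264
tcp from eye (tool) [-0.0454 -0.0011 -0.0922]
```

```bash
python3 - <<'E'
from h import *
import json
p={k:np.array(v) for k,v in json.load(open('w5.json')).items()}
s=env.read_state();Rt=rot(s['eef_rot']);yaw=np.arctan2(Rt[1,0],Rt[0,0])
f=lambda x,y:np.array([180+x/2.2727-.3,110+y/2.2727-.3])
L=[((3,24,24),f(157,159)),((3,-24,24),f(332,159)),((6,15,88.5),f(182,366)),((6,-15,88.5),f(309,366)),((3,6.5,8),f(222,118)),((3,-6.5,8),f(267,118))]
B=np.array([.5555,-.086,.15]);e=np.array([np.cos(yaw),np.sin(yaw),0])
for z in(.144,.148,.152):
  M=lambda t:R.from_euler('z',yaw).as_matrix()@R.from_euler('y',-t).as_matrix()
  g=lambda q:np.concatenate([proj(p,np.r_[q[:2],z]+M(q[2])@(np.array(c)/1e3),1)-u for c,u in L])
  r=least_squares(g,[.5,-.15,.5]);X=np.r_[r.x[:2],z]
  print(z,X,np.degrees(r.x[2]),r.cost,(X-B)@e,Rt.T@(np.array(s['position'])-X))
E
```

```text
0.144 [ 0.502  -0.1487  0.144 ] 31.994773144626595 11.336807307521998 -0.0824253182339861 [-0.0464 -0.0011 -0.0837]
0.148 [ 0.5023 -0.1483  0.148 ] 30.258245301058604 23.363409104617702 -0.08193405777457978 [-0.0469 -0.0011 -0.0797]
0.152 [ 0.5027 -0.148   0.152 ] 28.587809047603344 41.18869960443358 -0.08144078570798174 [-0.0474 -0.0011 -0.0757]
```

Call:
{"fn": "jog_arm", "kwargs": {
  "series": [-0.03,0,0.01,0,-1,-0.06,0,0.025,0,-1,-0.06,0,0.025,0,-1]
}}

```text
clock: 8.6
position: [0.4692, -0.1857, 0.2262]
eef_rot: [-0.0, 0.907, 0.421, -0.0]
ft_force: [1.7, 1.2, -0.1]
width: 0.0291
finger_force: 22.7
```

Call:
{"fn": "jog_arm", "kwargs": {
  "series": [0,0,0,0,-1,0,0,0,0,-1],
  "force": 35
}}

```text
clock: 8.8
position: [0.4693, -0.1856, 0.2264]
eef_rot: [-0.0, 0.907, 0.421, -0.0]
ft_force: [1.2, 2.5, -1.2]
width: 0.0284
finger_force: 38.1
```

Call:
{"fn": "jog_arm", "kwargs": {
  "series": [0.02,0,-0.02,0,-1,0.04,0,-0.03,0,-1,0.1,0,-0.03,0,-1,0.1,0,-0.03,0,-1,0.1,0,-0.03,0,-1]
}}

```text
clock: 9.3
position: [0.4723, -0.182, 0.2279]
eef_rot: [0.0, 0.907, 0.421, -0.0]
ft_force: [-0.4, 0.2, -0.2]
width: 0.0283
finger_force: 38.0
```

Call:
{"fn": "jog_arm", "kwargs": {
  "series": [0,0,-0.02,0,-1,0,0,-0.02,0,-1,0,0,-0.02,0,-1]
}}

```text
clock: 9.6
position: [0.4724, -0.1819, 0.2288]
eef_rot: [-0.0, 0.907, 0.421, -0.0]
ft_force: [-1.0, 0.5, -1.9]
width: 0.0284
finger_force: 37.9
```

Call:
{"fn": "jog_arm", "kwargs": {
  "series": [0,0,-0.02,0,-1,0,0,-0.02,0,-1,0,0,-0.02,0,-1]
}}

```text
clock: 9.9
position: [0.4726, -0.1818, 0.23]
eef_rot: [0.0, 0.907, 0.421, -0.0]
ft_force: [0.6, -0.2, -2.0]
width: 0.0284
finger_force: 37.9
```

Call:
{"fn": "jog_arm", "kwargs": {
  "series": [0,0,-0.02,0,-1,0,0,-0.02,0,-1,0,0,-0.02,0,-1]
}}

```text
clock: 10.2
position: [0.4726, -0.1818, 0.231]
eef_rot: [0.0, 0.907, 0.421, 0.0]
ft_force: [-0.3, -1.1, -2.6]
width: 0.0286
finger_force: 37.9
```

Call:
{"fn": "jog_arm", "kwargs": {
  "series": [0.05,0,0.03,0,-1,0.15,0,0.03,0,-1,0.25,0,0.03,0,-1,0.35,0,0.03,0,-1,0.45,0,0.03,0,-1,0.55,0,0.03,0,-1,0.6,0,0.03,0,-1,0.6,0,0.03,0,-1]
}}

```text
clock: 11.0
position: [0.4922, -0.1586, 0.2294]
eef_rot: [0.0, 0.907, 0.421, 0.0]
ft_force: [-0.5, -0.3, -1.6]
width: 0.0288
finger_force: 37.9
```

Call:
{"fn": "jog_arm", "kwargs": {
  "series": [0.1,0,0,0,-1,0.2,0,0,0,-1,0.3,0,0,0,-1,0.4,0,0,0,-1,0.45,0,0,0,-1,0.5,0,0,0,-1,0.5,0,0,0,-1,0.5,0,0,0,-1]
}}

```text
clock: 11.8
position: [0.508, -0.1399, 0.2294]
eef_rot: [0.0, 0.907, 0.421, -0.0]
ft_force: [-0.1, -0.4, -2.3]
width: 0.0289
finger_force: 37.9
```

```bash
python3 - <<'E'
from h import *
import json
s=env.read_state();R_=rot(s['eef_rot']);print(s['clock'],s['position'],R_.T@s['ft_force'],R_.T@s['moment'])
p=env.camera_params('wrist');im=env.get_image('wrist')[:,:,::-1]
json.dump({k:np.array(v).tolist() for k,v in p.items()},open('w6.json','w'))
a=cv2.resize(im[80:320,190:390],(500,600),interpolation=cv2.INTER_CUBIC)
cv2.imwrite('pics/w6.png',np.clip(a*1.2,0,255).astype('u1'))
E
```

```text
11.8 [ 0.508  -0.1399  0.2294] [-0.3745  0.1975  2.2652] [ 0.0412 -0.0885 -0.0121]
```

View pics/w6.png

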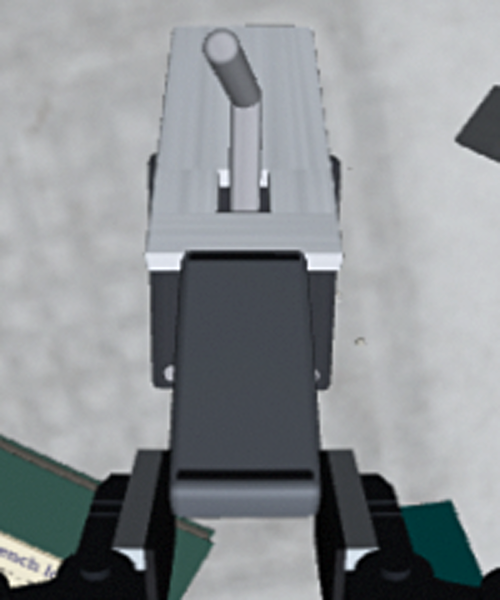

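The picture shows the plate leaning back with the bar central in its eye: hole x 217–271, bar at 244. The barb rises to the tip at (222,47). That was my tenth picture, so from here I work from fits and forces.

```bash
python3 - <<'E'
from h import *
import json
p={k:np.array(v) for k,v in json.load(open('w6.json')).items()}
p2={k:np.array(v) for k,v in json.load(open('w2.json')).items()}
s=env.read_state();Rt=rot(s['eef_rot']);yaw=np.arctan2(Rt[1,0],Rt[0,0]);tcp=np.array(s['position'])
f=lambda x,y:np.array([190+x/2.5-.3,80+y/2.5-.3])
L=[((3,24,24),f(147,252)),((3,-24,24),f(341,252)),((3,24,-90),f(172,28)),((3,-24,-90),f(313,28)),((6,15,88.5),f(176,474)),((6,-15,88.5),f(320,474)),((3,6.5,8),f(217,212)),((3,-6.5,8),f(271,212))]
q,r=fitpose(p,L,[.54,-.10,.15,.5],yaw=yaw);print(q[:3],np.degrees(q[3]),r)
for z in(.146,.15):
  M=lambda t:R.from_euler('z',yaw).as_matrix()@R.from_euler('y',-t).as_matrix()
  g=lambda q:np.concatenate([proj(p,np.r_[q[:2],z]+M(q[2])@(np.array(c)/1e3),1)-u for c,u in L])
  r=least_squares(g,[.54,-.1,.5]);X=np.r_[r.x[:2],z]
  print(z,X,np.degrees(r.x[2]),r.cost,Rt.T@(tcp-X))
# joint barb fit from two views
g2=lambda x,y:np.array([250+x/10-.45,70+y/10-.45])
D=lambda q:np.array([np.cos(q[2])*np.cos(q[3]),np.cos(q[2])*np.sin(q[3]),np.sin(q[2])])
h=lambda q:np.concatenate([proj(c,np.r_[q[:2],.15]+k*D(q),1)-u for c,k,u in((p,.036,f(222,48)),(p,0,f(246,99)),(p2,.036,g2(332,116)),(p2,0,g2(400,292)))])
r=least_squares(h,[.555,-.086,1.1,1.2]);print('barb',r.x[:2],np.degrees(r.x[2:]),r.fun)
E
```

```text
[ 0.5373 -0.1073  0.1398] 31.423675341780086 [ 1.1585  0.6514 -0.3667  0.6224  2.1726 -0.0453 -0.3956 -0.0601 -2.2895
  0.0569  0.0908  0.023   1.3656 -0.6418 -0.6076 -0.6487]
0.146 [ 0.5382 -0.1062  0.146 ] 29.860319042075858 14.340431909719076 [-0.0453 -0.0013 -0.0835]
0.15 [ 0.5388 -0.1055  0.15  ] 28.85201400346824 26.461730394309107 [-0.0462 -0.0013 -0.0795]
barb [ 0.5557 -0.0859] [67.0265 71.7355] [-0.1874 -0.3999 -0.0572 -0.2229  0.2605  0.5777  0.0691  0.2877]
```

Call:
{"fn": "jog_arm", "kwargs": {
  "series": [0,0,0.02,0,-1,-0.01,0,0.04,0,-1,-0.03,0,0.06,0,-1,-0.03,0,0.06,0,-1],
  "force": 20
}}

```text
clock: 12.25
position: [0.5071, -0.1412, 0.2268]
eef_rot: [0.0, 0.907, 0.421, 0.0]
ft_force: [0.5, -0.1, 1.2]
width: 0.0283
finger_force: 38.3
```

Call:
{"fn": "jog_arm", "kwargs": {
  "series": [-0.03,0,0.02,0,-1,-0.05,0,0.04,0,-1,-0.05,0,0.04,0,-1]
}}

```text
clock: 12.55
position: [0.5056, -0.1431, 0.225]
eef_rot: [0.0, 0.907, 0.421, 0.0]
ft_force: [-0.6, -0.2, 5.2]
width: 0.0284
finger_force: 38.6
```

Call:
{"fn": "jog_arm", "kwargs": {
  "series": [0,0,-0.04,0,-1,0,0,-0.05,0,-1,0,0,-0.05,0,-1],
  "force": 20
}}

```text
clock: 12.85
position: [0.5055, -0.1429, 0.2268]
eef_rot: [0.0, 0.907, 0.421, -0.0]
ft_force: [0.0, -0.3, 0.2]
width: 0.0285
finger_force: 38.2
```

```bash
python3 - <<'E'
from h import *
s=env.read_state();R_=rot(s['eef_rot']);print(s['clock'],s['position'],R_.T@s['ft_force'],R_.T@s['moment'],s['finger_force'],s['width'])
E
```

```text
12.85 [ 0.5055 -0.1429  0.2268] [-0.1954  0.2102 -0.2485] [ 0.0277 -0.0305  0.0353] 38.194334506988525 0.028482614617358303
```

Call:
{"fn": "jog_arm", "kwargs": {
  "series": [0,0,0,0,-0.45,0,0,0,0,-0.45],
  "force": 20
}}

```text
clock: 13.05
position: [0.5055, -0.1429, 0.2268]
eef_rot: [0.0, 0.907, 0.421, -0.0]
ft_force: [-0.1, -0.0, 0.5]
width: 0.0285
finger_force: 38.2
```

Call:
{"fn": "jog_arm", "kwargs": {
  "series": [0,0,0,0,-0.38,0,0,0,0,-0.38],
  "force": 20
}}

```text
clock: 13.25
position: [0.5055, -0.1429, 0.2269]
eef_rot: [-0.0, 0.907, 0.421, -0.0]
ft_force: [0.5, -0.1, 1.4]
width: 0.0285
finger_force: 38.1
```

Call:
{"fn": "jog_arm", "kwargs": {
  "series": [0,0,-0.03,0,-1,-0.15,0,-0.03,0,-1,-0.35,0,-0.03,0,-1,-0.55,0,-0.03,0,-1,-0.75,0,-0.03,0,-1,-0.9,0,-0.03,0,-1,-1.0,0,-0.03,0,-1,-1.06,0,-0.02,0,-1,-1.06,0,-0.02,0,-1]
}}

```text
clock: 14.15
position: [0.4713, -0.1835, 0.2281]
eef_rot: [0.0, 0.907, 0.42, 0.0]
ft_force: [-0.4, -0.1, -1.8]
width: 0.0284
finger_force: 38.0
```

Call:
{"fn": "jog_arm", "kwargs": {
  "series": [-0.04,0,0.01,0,-1,-0.06,0,0.03,0,-1,-0.06,0,0.03,0,-1]
}}

```text
clock: 14.45
position: [0.4697, -0.1855, 0.2266]
eef_rot: [0.0, 0.907, 0.421, 0.0]
ft_force: [0.0, 1.4, 0.6]
width: 0.0284
finger_force: 38.2
```

Call:
{"fn": "jog_arm", "kwargs": {
  "series": [-0.03,0,0.02,0,-1,-0.04,0,0.03,0,-1,-0.04,0,0.03,0,-1]
}}

```text
clock: 14.75
position: [0.4683, -0.1871, 0.2252]
eef_rot: [0.0, 0.907, 0.421, 0.0]
ft_force: [0.8, 1.4, 2.0]
width: 0.0283
finger_force: 38.3
```

Call:
{"fn": "jog_arm", "kwargs": {
  "series": [-0.03,0,0,0,-1,-0.05,0,0,0,-1,-0.05,0,0,0,-1]
}}

```text
clock: 15.05
position: [0.4666, -0.1889, 0.2248]
eef_rot: [-0.0, 0.907, 0.421, 0.0]
ft_force: [2.8, 3.6, -1.7]
width: 0.0286
finger_force: 38.1
```

Call:
{"fn": "jog_arm", "kwargs": {
  "series": [-0.03,0,0.01,0,-1,-0.04,0,0.02,0,-1,-0.04,0,0.02,0,-1]
}}

```text
clock: 15.35
position: [0.465, -0.1907, 0.2239]
eef_rot: [-0.0, 0.907, 0.421, -0.0]
ft_force: [2.2, 3.2, 0.3]
width: 0.0284
finger_force: 38.0
```

Call:
{"fn": "jog_arm", "kwargs": {
  "series": [0.04,0,0,0,-1,0.1,0,0,0,-1,0.1,0,0,0,-1,0.1,0,0,0,-1]
}}

```text
clock: 15.75
position: [0.4683, -0.1871, 0.2241]
eef_rot: [0.0, 0.907, 0.421, -0.0]
ft_force: [-0.6, -0.6, 1.5]
width: 0.0287
finger_force: 38.2
```

Call:
{"fn": "jog_arm", "kwargs": {
  "series": [0,0,-0.02,0,-1,0,0,-0.02,0,-1,0,0,-0.02,0,-1]
}}

```text
clock: 16.05
position: [0.4683, -0.1868, 0.2248]
eef_rot: [-0.0, 0.907, 0.421, -0.0]
ft_force: [0.5, 0.8, -0.3]
width: 0.0284
finger_force: 37.9
```

Call:
{"fn": "jog_arm", "kwargs": {
  "series": [0,0,-0.02,0,-1,0,0,-0.02,0,-1,0,0,-0.02,0,-1]
}}

```text
clock: 16.35
position: [0.4682, -0.1867, 0.2258]
eef_rot: [-0.0, 0.907, 0.421, -0.0]
ft_force: [1.0, 1.8, -1.5]
width: 0.0283
finger_force: 37.8
```

Call:
{"fn": "jog_arm", "kwargs": {
  "series": [0,0,-0.02,0,-1,0,0,-0.02,0,-1,0,0,-0.02,0,-1]
}}

```text
clock: 16.65
position: [0.4682, -0.1868, 0.2269]
eef_rot: [-0.0, 0.907, 0.421, -0.0]
ft_force: [-0.2, 0.4, -1.6]
width: 0.0285
finger_force: 37.8
```

Call:
{"fn": "jog_arm", "kwargs": {
  "series": [0.1,0,0.005,0,-1,0.3,0,0.005,0,-1,0.5,0,0.005,0,-1,0.7,0,0.005,0,-1,0.9,0,0.005,0,-1,1.1,0,0.005,0,-1,1.25,0,0.005,0,-1,1.36,0,0.005,0,-1,1.42,0,0.005,0,-1,1.42,0,0.005,0,-1]
}}

```text
clock: 17.65
position: [0.5144, -0.1323, 0.2267]
eef_rot: [-0.0, 0.907, 0.421, -0.0]
ft_force: [-0.0, 0.2, -2.5]
width: 0.0285
finger_force: 37.8
```

Call:
{"fn": "jog_arm", "kwargs": {
  "series": [0.03,0,0,0,-1,0.06,0,0,0,-1,0.06,0,0,0,-1]
}}

```text
clock: 17.95
position: [0.5162, -0.1304, 0.2267]
eef_rot: [0.0, 0.907, 0.421, 0.0]
ft_force: [-0.2, 0.3, -2.0]
width: 0.0288
finger_force: 37.8
```

Call:
{"fn": "jog_arm", "kwargs": {
  "series": [0.03,0,0,0,-1,0.06,0,0,0,-1,0.06,0,0,0,-1]
}}

```text
clock: 18.25
position: [0.5182, -0.1279, 0.2267]
eef_rot: [0.0, 0.907, 0.421, 0.0]
ft_force: [-0.3, -0.4, -1.4]
width: 0.0285
finger_force: 37.8
```

Call:
{"fn": "jog_arm", "kwargs": {
  "series": [0.02,0,0,0,-1,0.04,0,0,0,-1,0.04,0,0,0,-1]
}}

```text
clock: 18.55
position: [0.5195, -0.1264, 0.2267]
eef_rot: [0.0, 0.907, 0.421, 0.0]
ft_force: [0.3, 0.5, -2.2]
width: 0.0284
finger_force: 37.8
```

Call:
{"fn": "jog_arm", "kwargs": {
  "series": [0.02,0,0,0,-1,0.04,0,0,0,-1,0.04,0,0,0,-1]
}}

```text
clock: 18.85
position: [0.5208, -0.1249, 0.2267]
eef_rot: [0.0, 0.907, 0.421, 0.0]
ft_force: [0.5, -0.7, -2.1]
width: 0.0286
finger_force: 37.8
```

Call:
{"fn": "jog_arm", "kwargs": {
  "series": [0.02,0,0,0,-1,0.03,0,0,0,-1,0.03,0,0,0,-1]
}}

```text
clock: 19.15
position: [0.5217, -0.1238, 0.2267]
eef_rot: [0.0, 0.907, 0.421, -0.0]
ft_force: [0.8, 0.8, -2.2]
width: 0.029
finger_force: 37.8
```

Call:
{"fn": "jog_arm", "kwargs": {
  "series": [0.02,0,0,0,-1,0.03,0,0,0,-1,0.03,0,0,0,-1]
}}

```text
clock: 19.45
position: [0.5227, -0.1226, 0.2267]
eef_rot: [0.0, 0.907, 0.421, 0.0]
ft_force: [0.8, 0.5, -1.4]
width: 0.0283
finger_force: 37.8
```

Call:
{"fn": "jog_arm", "kwargs": {
  "series": [0.02,0,0,0,-1,0.03,0,0,0,-1,0.03,0,0,0,-1]
}}

```text
clock: 19.75
position: [0.5236, -0.1215, 0.2268]
eef_rot: [0.0, 0.907, 0.421, -0.0]
ft_force: [-0.7, -0.3, -1.0]
width: 0.0287
finger_force: 37.8
```

Call:
{"fn": "jog_arm", "kwargs": {
  "series": [0.02,0,0,0,-1,0.03,0,0,0,-1,0.03,0,0,0,-1]
}}

```text
clock: 20.05
position: [0.5244, -0.1206, 0.2269]
eef_rot: [0.0, 0.907, 0.421, -0.0]
ft_force: [-2.2, -1.1, 0.5]
width: 0.0288
finger_force: 38.0
```

```bash
python3 - <<'E'
from h import *
s=env.read_state();R_=rot(s['eef_rot']);print(s['clock'],s['position'],R_.T@s['ft_force'],R_.T@s['moment'])
E
```

```text
20.05 [ 0.5244 -0.1206  0.2269] [-2.2487 -1.0036 -0.4923] [ 0.0613 -0.5099 -0.0353]
```

Call:
{"fn": "jog_arm", "kwargs": {
  "series": [-0.02,0,-0.01,0,-1,-0.015,0,-0.04,0,-1,-0.005,-0.005,-0.07,0,-1,0.005,-0.01,-0.09,0,-1,0.005,-0.01,-0.09,0,-1]
}}

```text
clock: 20.55
position: [0.5245, -0.1197, 0.2314]
eef_rot: [0.0, 0.907, 0.421, 0.0]
ft_force: [-0.7, -0.1, -1.4]
width: 0.0287
finger_force: 37.8
```

Call:
{"fn": "jog_arm", "kwargs": {
  "series": [0.01,-0.005,-0.03,0,-1,0.022,-0.009,-0.055,0,-1,0.022,-0.009,-0.055,0,-1]
}}

```text
clock: 20.85
position: [0.5248, -0.1187, 0.2342]
eef_rot: [0.0, 0.907, 0.421, 0.0]
ft_force: [-0.9, -0.4, -1.7]
width: 0.0283
finger_force: 37.8
```

```bash
python3 - <<'E'
from h import *
s=env.read_state();R_=rot(s['eef_rot']);print(s['clock'],s['position'],R_.T@s['ft_force'],R_.T@s['moment'])
E
```

```text
20.85 [ 0.5248 -0.1187  0.2342] [-0.8985 -0.4468  1.7266] [ 0.014  -0.1504 -0.0082]
```

Call:
{"fn": "jog_arm", "kwargs": {
  "series": [0.005,-0.005,-0.03,0,-1,0.015,-0.01,-0.06,0,-1,0.025,-0.015,-0.09,0,-1,0.036,-0.018,-0.11,0,-1,0.036,-0.018,-0.11,0,-1]
}}

```text
clock: 21.35
position: [0.5253, -0.1167, 0.2397]
eef_rot: [0.0, 0.907, 0.421, 0.0]
ft_force: [0.1, 0.4, -1.5]
width: 0.0287
finger_force: 37.8
```

Call:
{"fn": "jog_arm", "kwargs": {
  "series": [0.01,-0.005,-0.03,0,-1,0.02,-0.01,-0.06,0,-1,0.03,-0.015,-0.09,0,-1,0.042,-0.018,-0.11,0,-1,0.042,-0.018,-0.11,0,-1]
}}

```text
clock: 21.85
position: [0.526, -0.1145, 0.2452]
eef_rot: [0.0, 0.907, 0.421, 0.0]
ft_force: [-0.1, -0.3, -2.4]
width: 0.0284
finger_force: 37.8
```

```bash
python3 - <<'E'
from h import *
s=env.read_state();R_=rot(s['eef_rot']);print(s['clock'],s['position'],R_.T@s['ft_force'],R_.T@s['moment'])
E
```

```text
21.85 [ 0.526  -0.1145  0.2452] [-0.3155  0.0894  2.4263] [ 0.0124 -0.1196 -0.0148]
```

Call:
{"fn": "jog_arm", "kwargs": {
  "series": [0.01,-0.005,-0.03,0,-1,0.02,-0.01,-0.06,0,-1,0.03,-0.015,-0.09,0,-1,0.042,-0.018,-0.11,0,-1,0.042,-0.018,-0.11,0,-1]
}}

```text
clock: 22.35
position: [0.5266, -0.1124, 0.2507]
eef_rot: [0.0, 0.907, 0.421, 0.0]
ft_force: [-0.5, -0.6, -1.6]
width: 0.0284
finger_force: 37.8
```

Call:
{"fn": "jog_arm", "kwargs": {
  "series": [0.01,-0.005,-0.03,0,-1,0.02,-0.01,-0.06,0,-1,0.03,-0.015,-0.09,0,-1,0.042,-0.018,-0.11,0,-1,0.042,-0.018,-0.11,0,-1]
}}

```text
clock: 22.85
position: [0.5273, -0.1102, 0.2562]
eef_rot: [0.0, 0.907, 0.421, 0.0]
ft_force: [-0.3, -0.2, -1.9]
width: 0.0282
finger_force: 37.8
```

```bash
python3 - <<'E'
from h import *
s=env.read_state();R_=rot(s['eef_rot']);print(s['clock'],s['position'],R_.T@s['ft_force'],R_.T@s['moment'])
E
```

```text
22.85 [ 0.5273 -0.1102  0.2562] [-0.3317 -0.1271  1.9384] [-0.0263 -0.1164  0.0174]
```

Call:
{"fn": "jog_arm", "kwargs": {
  "series": [0.01,-0.005,-0.03,0,-1,0.02,-0.01,-0.06,0,-1,0.03,-0.015,-0.09,0,-1,0.042,-0.018,-0.11,0,-1,0.042,-0.018,-0.11,0,-1]
}}

```text
clock: 23.35
position: [0.528, -0.108, 0.2617]
eef_rot: [0.0, 0.907, 0.421, 0.0]
ft_force: [0.5, 0.4, -2.4]
width: 0.0284
finger_force: 37.8
```

Call:
{"fn": "jog_arm", "kwargs": {
  "series": [0.01,-0.005,-0.03,0,-1,0.02,-0.01,-0.06,0,-1,0.03,-0.015,-0.09,0,-1,0.042,-0.018,-0.11,0,-1,0.042,-0.018,-0.11,0,-1]
}}

```text
clock: 23.85
position: [0.5287, -0.1058, 0.2672]
eef_rot: [0.0, 0.907, 0.421, 0.0]
ft_force: [0.8, 0.2, -1.7]
width: 0.0284
finger_force: 37.8
```

Call:
{"fn": "jog_arm", "kwargs": {
  "series": [0.01,-0.005,-0.03,0,-1,0.02,-0.01,-0.06,0,-1,0.03,-0.015,-0.09,0,-1,0.042,-0.018,-0.11,0,-1,0.042,-0.018,-0.11,0,-1]
}}

```text
clock: 24.35
position: [0.5293, -0.1036, 0.2727]
eef_rot: [0.0, 0.907, 0.421, 0.0]
ft_force: [-0.4, 1.3, -1.5]
width: 0.0283
finger_force: 37.8
```

Call:
{"fn": "jog_arm", "kwargs": {
  "series": [0.01,-0.005,-0.03,0,-1,0.02,-0.01,-0.06,0,-1,0.03,-0.015,-0.09,0,-1,0.042,-0.018,-0.11,0,-1,0.042,-0.018,-0.11,0,-1]
}}

```text
clock: 24.85
position: [0.53, -0.1014, 0.2782]
eef_rot: [0.0, 0.907, 0.421, 0.0]
ft_force: [-0.4, -0.2, -2.1]
width: 0.0286
finger_force: 37.8
```

```bash
python3 - <<'E'
from h import *
s=env.read_state();R_=rot(s['eef_rot']);print(s['clock'],s['position'],R_.T@s['ft_force'],R_.T@s['moment'])
E
```

```text
24.85 [ 0.53   -0.1014  0.2782] [-0.3818 -0.2103  2.0808] [ 0.0189 -0.0628 -0.0341]
```

The coupon is free of the hook. I'll move clear, then look at the rack.

Call:
{"fn": "jog_arm", "kwargs": {
  "series": [0.2,-0.05,-0.2,0,-1,0.5,-0.1,-0.45,0,-1,0.9,-0.25,-0.7,0,-1,1.4,-0.55,-0.85,0,-1,1.9,-0.9,-0.85,0,-1,2.4,-1.25,-0.85,0,-1,2.8,-1.55,-0.85,0,-1,3.1,-1.75,-0.85,0,-1,3.2,-1.8,-0.85,0,-1,3.2,-1.8,-0.85,0,-1]
}}

```text
clock: 25.85
position: [0.5648, 0.0796, 0.3208]
eef_rot: [0.0, 0.907, 0.421, 0.0]
ft_force: [-0.6, -0.3, -1.9]
width: 0.0282
finger_force: 37.8
```

```bash
python3 - <<'E'
from h import *
import json
s=env.read_state();R_=rot(s['eef_rot']);print(s['clock'],s['position'],R_.T@s['ft_force'],R_.T@s['moment'])
p=env.camera_params('wrist');im=env.get_image('wrist')[:,:,::-1]
json.dump({k:np.array(v).tolist() for k,v in p.items()},open('w7.json','w'));cv2.imwrite('pics/w7raw.png',im)
sc=env.get_image('scene')[:,:,::-1];cv2.imwrite('pics/s7.png',sc);cv2.imwrite('pics/d7.png',env.get_image('side')[:,:,::-1])
S=env.camera_params('scene')
def comps(im,p,fish,roi,th,amin=15):
    g=cv2.cvtColor(im,cv2.COLOR_BGR2GRAY)[roi[1]:roi[3],roi[0]:roi[2]]
    n,l,st,c=cv2.connectedComponentsWithStats((g<th).astype('u1'))
    for i in range(1,n):
        if st[i,4]<amin or st[i,4]>6000: continue
        pts=np.argwhere(l==i)[:,::-1].astype('f4')+roi[:2]
        r=cv2.minAreaRect(pts);cc=cv2.boxPoints(r)
        W=np.array([onz(p,u,.055,fish)[:2] for u in cc]);e=np.linalg.norm(np.diff(np.vstack([W,W[:1]]),axis=0),axis=1)
        print(st[i,4],np.round(r[0],1),onz(p,r[0],.055,fish)[:2],np.round(e*1e3,0)[:2])
for th in(60,90): print('scene',th);comps(sc,S,False,(225,275,300,345),th)
c0=proj(p,[.52,.195,.055],1);print('rack pix',c0)
for th in(60,90): print('wrist',th);comps(im,p,True,tuple(np.clip([int(c0[0])-90,int(c0[1])-90,int(c0[0])+90,int(c0[1])+90],0,560)),th)
E
```

```text
25.85 [0.5648 0.0796 0.3208] [-0.5807 -0.2776  1.9219] [-0.0339 -0.1034 -0.0225]
scene 60
scene 90Traceback (most recent call last):
  File "<stdin>", line 17, in <module>
  File "<stdin>", line 14, in comps
cv2.error: OpenCV(4.12.0) /io/opencv/modules/imgproc/src/convhull.cpp:143: error: (-215:Assertion failed) total >= 0 && (depth == CV_32F || depth == CV_32S) in function 'convexHull'
```

```bash
cat > c.py <<'E'
from h import *
import json
def comps(im,p,fish,roi,th,amin=15):
    g=cv2.cvtColor(im,cv2.COLOR_BGR2GRAY)[roi[1]:roi[3],roi[0]:roi[2]]
    n,l,st,c=cv2.connectedComponentsWithStats((g<th).astype('u1'))
    for i in range(1,n):
        if st[i,4]<amin or st[i,4]>9000: continue
        pts=(np.argwhere(l==i)[:,::-1]+np.array(roi[:2])).astype(np.float32)
        r=cv2.minAreaRect(pts);cc=cv2.boxPoints(r)
        W=np.array([onz(p,u,.055,fish)[:2] for u in cc]);e=(W[1:3]-W[:2])
        print(st[i,4],np.round(r[0],1),onz(p,r[0],.055,fish)[:2],np.round(np.linalg.norm(e,axis=1)*1e3,0),np.round(np.degrees(np.arctan2(e[:,1],e[:,0]))))
E
python3 - <<'E'
from c import *
S=env.camera_params('scene')
p={k:np.array(v) for k,v in json.load(open('w7.json')).items()}
for th in(70,110):
  print('scene0',th);comps(cv2.imread('pics/scene0.png'),S,False,(230,280,297,345),th)
im=cv2.imread('pics/w7raw.png')
c0=proj(p,[.52,.195,.055],1).astype(int);print('rack pix',c0)
roi=(max(c0[0]-100,0),max(c0[1]-100,0),c0[0]+100,c0[1]+100)
for th in(70,110): print('wrist',th);comps(im,p,True,roi,th,40)
E
```

```text
scene0 70
37 [255.2 302.8] [0.5412 0.1873] [44.  3.] [-110.  158.]
scene0 110
75 [255. 303.] [0.5416 0.188 ] [52.  8.] [-112.  156.]
237 [261.1 328.3] [0.5043 0.2355] [ 69. 128.] [ -70. -163.]
67 [269.5 318.5] [0.4959 0.2078] [51.  7.] [-111.  158.]
rack pix [198 123]
wrist 70
375 [119.  31.] [0.5224 0.367 ] [67. 22.] [ -51. -129.]
229 [243.  31.] [0.6362 0.2445] [24. 21.] [ -43. -130.]
47 [295.5  30.5] [0.6837 0.2036] [ 4. 19.] [ -40. -130.]
196 [218.3 115.9] [0.5448 0.1849] [ 7. 51.] [ -26. -114.]
1701 [278.5 199. ] [0.5317 0.0562] [46. 62.] [ -40. -130.]
556 [137.  210.5] [0.3704 0.1721] [36. 77.] [ 39. -41.]
wrist 110
386 [119.5  31. ] [0.5229 0.3664] [68. 22.] [ -51. -129.]
539 [248.  36.] [0.6365 0.2355] [39. 33.] [ -43. -130.]
59 [295.  31.] [0.6828 0.2035] [ 5. 20.] [ -40. -130.]
339 [241.  108.3] [0.5718 0.173 ] [ 7. 80.] [ -24. -113.]
254 [218.1 115.8] [0.5447 0.1852] [ 8. 53.] [ -24. -112.]
273 [182.  129.5] [0.4987 0.2044] [ 9. 53.] [ -26. -113.]
1730 [278.5 199. ] [0.5317 0.0562] [46. 62.] [ -40. -130.]
613 [137. 210.] [0.371  0.1726] [37. 80.] [ 39. -41.]
```

```bash
python3 - <<'E'
from c import *
D=env.camera_params('side');S=env.camera_params('scene')
for n,c in(('A',(.5447,.185)),('B',(.4987,.2044))):
  for z in(.055,.08):
    a=np.r_[c,z];u=np.array([.375,.927,0])*.024
    print(n,z,'side',proj(D,a-u),proj(D,a+u),'scene',proj(S,a-u),proj(S,a+u))
g=cv2.cvtColor(cv2.imread('pics/side0.png'),cv2.COLOR_BGR2GRAY)[204:244:1,204:246]
print('\n'.join(f'{204+i:3d} '+''.join(' .:-=+*#%@'[9-min(9,int(v)//26)] for v in r) for i,r in enumerate(g)))
p={k:np.array(v) for k,v in json.load(open('w7.json')).items()}
im=cv2.cvtColor(cv2.imread('pics/w7raw.png'),cv2.COLOR_BGR2GRAY)[92:152,160:250]
print('\n'.join(f'{92+2*i:3d} '+''.join(' .:-=+*#%@'[9-min(9,int(v)//26)] for v in r) for i,r in enumerate(im[::2])))
E
```

```text
A 0.055 side [234.196  219.6591] [228.0758 214.2295] scene [261.8476 294.2915] [246.6528 308.4054]
A 0.08 side [233.672  212.8877] [227.515  207.5997] scene [261.4701 290.7598] [245.9204 305.1355]
B 0.055 side [220.1463 223.4683] [214.3106 217.8375] scene [276.5215 309.4259] [261.3113 324.055 ]
B 0.08 side [219.4896 216.6073] [213.6226 211.1213] scene [276.4738 306.178 ] [260.9077 321.0907]
204 ++===+++++=+=+========+==++==+*******+++++
205 ===+===++==++++++++==+=+===++*********+++=
206 =========+===+++++==+=+====+***********+==
207 +=+=====+=++=========+=====+*****++++++==-
208 ==++======+++=++===+++=--==+***++++====-::
209 =++=====++==+=+++++====-::--+*++++=====:::
210 =++=+===++++++===++==-==-:::-=+***+====:::
211 ++++++++++==++=--==-:::=+-:..:-++++====:::
212 +++++=========-:::-::::-++-:...-=======-::
213 ==++=====-:::-::::.....:+++-:...:-=====-::
214 ====--:-:::::::....    :++++=-...:-====-::
215 -:--:::::::....       .:+++++=.  .:-===-::
216 -::::::.....          .:=++++=:   .:-==-::
217 :::.....              ..:=+*+=:.   .:--:::
218 ::.     .....           .:=++=:.    ..::::
2
[... 3323 characters left out ...]
.::::-+###*+-:::................-##
138 ===:.................=######*-:..............................::::::::...................+#
140 ===-:................:=######+-:............................:::.........................:*
142 ====-.................:*######+:.....................................................::--=
144 =====-.................=#######=:..............................................::--=======
146 =====-:.................=######*-........................................::--=============
148 ======-:.................=######+::................................::--===================
150 =======-.................:++=-:::::..........................::---========================
```

Two slots lie in the rack: A at (0.545,0.185) and B at (0.499,0.204). The side image shows the plain coupon standing up over A, so B is the empty one. I'll turn the coupon to face it.

Call:
{"fn": "jog_arm", "kwargs": {
  "series": [0.3,0,0,-1.4,-1,0.6,0,0,-2.8,-1,0.9,0.03,0.1,-4.2,-1,1.2,0.05,0.2,-5.6,-1,1.5,0.07,0.3,-7,-1,1.7,0.07,0.4,-8.4,-1,1.87,0.07,0.4,-9.8,-1,1.87,0.07,0.4,-11.2,-1,1.87,0.07,0.4,-12.6,-1,1.87,0.07,0.4,-14,-1]
}}

```text
clock: 27.0
position: [0.6279, 0.1467, 0.3004]
eef_rot: [0.0, 0.5, 0.866, -0.0]
ft_force: [-0.5, 0.3, -2.4]
width: 0.0284
finger_force: 37.8
```

Call:
{"fn": "jog_arm", "kwargs": {
  "series": [0,0,0,-1.4,-1,0,0,0,-2.8,-1,0,0,0,-4.2,-1,0,0,0,-5.6,-1,0,0,0,-6.8,-1,0,0,0,-7.47,-1,0,0,0,-7.47,-1,0,0,0,-7.47,-1]
}}

```text
clock: 27.8
position: [0.6278, 0.1471, 0.3006]
eef_rot: [0.0, 0.2, 0.98, -0.0]
ft_force: [0.3, -0.7, -1.4]
width: 0.0284
finger_force: 37.8
```

```bash
python3 - <<'E'
from c import *
s=env.read_state();R_=rot(s['eef_rot']);print(s['clock'],s['position'],R_.T@s['ft_force'],R_.T@s['moment'],np.degrees(np.arctan2(R_[1,0],R_[0,0])))
p=env.camera_params('wrist');im=env.get_image('wrist')[:,:,::-1]
json.dump({k:np.array(v).tolist() for k,v in p.items()},open('w8.json','w'));cv2.imwrite('pics/w8raw.png',im);print(p['xyz'])
for z in(.052,.055):print(proj(p,[.4987,.2044,z],1))
c0=proj(p,[.4987,.2044,.055],1).astype(int)
for th in(60,80,110): print('wrist',th);comps(im,p,True,(c0[0]-70,max(c0[1]-50,0),c0[0]+70,c0[1]+60),th,60)
g=cv2.cvtColor(im,cv2.COLOR_BGR2GRAY)
y0=max(c0[1]-30,0);G=g[y0:y0+110:2,c0[0]-55:c0[0]+55:2]
print('cols from',c0[0]-55);print('\n'.join(f'{y0+2*i:3d} '+''.join(' .:-=+*#%@'[9-min(9,int(v)//26)] for v in r) for i,r in enumerate(G)))
E
```

```text
27.8 [0.6278 0.1471 0.3006] [-0.582  -0.5547  1.4079] [ 0.0246 -0.1168 -0.0025] 156.97185020332245
[0.5505 0.1786 0.4314]
[290.4446  52.0457]
[290.4684  51.6599]
wrist 60
wrist 80
wrist 110
195 [290.  51.] [0.4978 0.2042] [52.  7.] [ 67. -23.]
cols from 235
 21 -:------:::::::-::::::::::::::::-----------------------
 23 ------------------::::::::::::::--------::::-----------
 25 ------------------------------:----:::-::::::::--------
 27 -----------------------------------------::::::::::::--
 29 ---------:                                    .::::::::
 31 ---------:                                     ----::::
 33 ---------:                                     -----:::
 35 ---------:                                     --------
 37 ---------:                                     ------:-
 39 ---:::---:                                     --------
 41 ---:::::-.                                     --------
 43 ---:::::-:                                     --------
 45 ---:::::-:     ..........................      --------
 47 ---::::::.     .------=-======----======.      --------
 4
[... 1757 characters left out ...]
-:--:::::::::-:::--::-:-::-.    :::::---
109 ::-------- ---:-:---::::::::-::----:-::-:::    ::::----
111 :::-------.--::-:---::::::::-::---:::::-::-    ::::----
113 ::::---::::-:::-:--::::::::--:::--:::::-::-    -:::----
115 :::::---::---::-:--:::::::---::---::-::-::-    --------
117 :::::---:::--::::----:::::-:-:::--:::-:-::-::::--------
119 :::::---::---::-:--:::::::---:::---::-:-::-----:-------
121 :::::---::--::--:--:-:::::---::----::-:-:::---::::-----
123 ---------:--::--:--:::::::---::----::-:--::---::::-----
125 :-----------::-::--:-:::::---::----::-:--::=--:::::----
127 ::----------::-::--:-:::::---::----::-:--::=--:::::--::
129 :::-----:=--::-::--:-:::::---::----::-:--::=--::::---::
```

```bash
python3 - <<'E'
from c import *
p={k:np.array(v) for k,v in json.load(open('w8.json')).items()}
s=env.read_state();Rt=rot(s['eef_rot']);t=np.array(s['position'])
B=onz(p,(290.5,51.4),.055,1);print('slot',B,'rel tool',Rt.T@(B-t))
for z in(.145,.151,.157):
    a=[onz(p,(x,82.5),z,1) for x in(260,317.5)];m=(a[0]+a[1])/2
    print(z,'bottom rel tool',Rt.T@(m-t),'width',np.linalg.norm(a[1]-a[0]))
print('rack edges lat',[(Rt.T@(onz(p,(x,35),.055,1)-t))[1] for x in(254,328)])
E
```

```text
slot [0.4984 0.2046 0.055 ] rel tool [0.1415 0.0022 0.2455]
0.145 bottom rel tool [ 0.1001 -0.0002  0.1555] width 0.049565012974470087
0.151 bottom rel tool [ 0.0998 -0.0002  0.1495] width 0.04852661371204542
0.157 bottom rel tool [ 0.0994 -0.0002  0.1435] width 0.04748821444962069
rack edges lat [np.float64(-0.03902127624599), np.float64(0.04465107322886701)]
```

Call:
{"fn": "jog_arm", "kwargs": {
  "series": [0.3,0.05,0,0,-1,0.6,0.05,0.2,0,-1,0.85,0.05,0.6,0,-1,0.91,0.05,1.0,0,-1,0.91,0.05,1.4,0,-1,0.91,0.05,1.65,0,-1,0.91,0.05,1.7,0,-1,0.91,0.05,1.7,0,-1]
}}

```text
clock: 28.65
position: [0.5866, 0.1681, 0.2156]
eef_rot: [-0.0, 0.198, 0.98, 0.0]
ft_force: [-0.1, 0.3, -1.0]
width: 0.0286
finger_force: 37.7
```

```bash
python3 - <<'E'
from c import *
s=env.read_state();Rt=rot(s['eef_rot']);t=np.array(s['position']);print(s['clock'],t,Rt.T@s['ft_force'],Rt.T@s['moment'],'slot',Rt.T@(np.array([.4984,.2046,.055])-t))
p=env.camera_params('wrist');im=env.get_image('wrist')[:,:,::-1];g=cv2.cvtColor(im,cv2.COLOR_BGR2GRAY)
u=proj(p,[.4984,.2046,.055],1);print(u)
c=u.astype(int);y0=max(c[1]-24,0);G=g[y0:y0+56,c[0]-56:c[0]+56:2]
print('cols from',c[0]-56);print('\n'.join(f'{y0+i:3d} '+''.join(' .:-=+*#%@'[9-min(9,int(v)//26)] for v in r) for i,r in enumerate(G)))
E
```

```text
28.65 [0.5866 0.1681 0.2156] [0.1834 0.2468 1.0312] [-0.0085 -0.1653  0.0456] slot [ 0.0955 -0.0007  0.1606]
[288.0561  87.8802]
cols from 232
 63 -----...............................................--=-
 64 ----:...............................................----
 65 ----:...............................................----
 66 ----:...............................................----
 67 ----:...............................................:---
 68 ----:...............................................:---
 69 ----:...............................................:---
 70 ----:...............................................:---
 71 ----:...............................................:---
 72 ----:...............................................:---
 73 ----:...............................................:---
 74 ----:...............................................----
 75 ----:...............................................----
 76 ----:...............................................----
 77 ----:...............................................----
 78 ----:.................................
[... 1758 characters left out ...]
----------------= ...... ----
108 ----- ..... :------------------------------= ...... ----
109 ----- ..... -------------------------------= ...... ----
110 ----- ..... -------------------------------- ...... ----
111 ----- ..... -------------------------------- ...... ----
112 ----- ..... =------------------------------- ...... ----
113 ----- ..... -------------------------------- ...... ----
114 ----- ..... =------------------------------- ...... ----
115 ----- ..... =-------------------------------....... ----
116 ----- ..... =-------------------------------:...... ----
117 ----- ..... =-------------------------------- ..... ----
118 ----- ..... =-------------------------------- ..... ----
```

Call:
{"fn": "jog_arm", "kwargs": {
  "series": [0,0.01,0.05,0,-1,0,0.01,0.1,0,-1,0,0.01,0.15,0,-1,0,0.01,0.2,0,-1,0,0.01,0.2,0,-1]
}}

```text
clock: 29.2
position: [0.5867, 0.1682, 0.2049]
eef_rot: [-0.0, 0.199, 0.98, -0.0]
ft_force: [-0.6, -0.5, -1.6]
width: 0.0285
finger_force: 37.7
```

Call:
{"fn": "jog_arm", "kwargs": {
  "series": [0,0,0.02,0,-1,0,0,0.04,0,-1,0,0,0.04,0,-1]
}}

```text
clock: 29.5
position: [0.5868, 0.1683, 0.2033]
eef_rot: [-0.0, 0.198, 0.98, -0.0]
ft_force: [-0.3, -0.0, -1.5]
width: 0.0285
finger_force: 37.8
```

Call:
{"fn": "jog_arm", "kwargs": {
  "series": [0,0,0.02,0,-1,0,0,0.04,0,-1,0,0,0.04,0,-1]
}}

```text
clock: 29.8
position: [0.5871, 0.1683, 0.2016]
eef_rot: [0.0, 0.198, 0.98, 0.0]
ft_force: [0.6, -0.7, -0.6]
width: 0.0288
finger_force: 37.9
```

Call:
{"fn": "jog_arm", "kwargs": {
  "series": [0.06,0,-0.04,0,-1,0.12,0,-0.075,0,-1,0.18,0,-0.11,0,-1,0.25,0,-0.145,0,-1,0.31,0,-0.175,0,-1,0.31,0,-0.175,0,-1]
}}

```text
clock: 30.4
position: [0.5723, 0.1746, 0.2105]
eef_rot: [0.0, 0.198, 0.98, 0.0]
ft_force: [1.2, -0.6, -2.2]
width: 0.0284
finger_force: 37.6
```

```bash
python3 - <<'E'
from c import *
s=env.read_state();Rt=rot(s['eef_rot']);t=np.array(s['position']);print(s['clock'],t,Rt.T@s['ft_force'],Rt.T@s['moment'],'slot',Rt.T@(np.array([.4984,.2046,.055])-t))
E
```

```text
30.4 [0.5723 0.1746 0.2105] [-1.3905 -0.1134  2.1526] [-0.0135 -0.4591 -0.0397] slot [ 0.0798 -0.0011  0.1555]
```

Call:
{"fn": "jog_arm", "kwargs": {
  "series": [0.07,0,-0.03,0,-1,0.14,0,-0.06,0,-1,0.21,0,-0.09,0,-1,0.28,0,-0.115,0,-1,0.34,0,-0.13,0,-1,0.34,0,-0.13,0,-1]
}}

```text
clock: 31.0
position: [0.5565, 0.1812, 0.2169]
eef_rot: [-0.0, 0.198, 0.98, -0.0]
ft_force: [1.3, -0.1, -1.1]
width: 0.0285
finger_force: 37.3
```

Call:
{"fn": "jog_arm", "kwargs": {
  "series": [0.07,0,-0.02,0,-1,0.14,0,-0.05,0,-1,0.21,0,-0.07,0,-1,0.28,0,-0.09,0,-1,0.36,0,-0.1,0,-1,0.36,0,-0.1,0,-1]
}}

```text
clock: 31.6
position: [0.5398, 0.1882, 0.2219]
eef_rot: [-0.0, 0.198, 0.98, 0.0]
ft_force: [0.6, 0.2, -1.8]
width: 0.0283
finger_force: 37.0
```

```bash
python3 - <<'E'
from c import *
s=env.read_state();Rt=rot(s['eef_rot']);t=np.array(s['position']);print(s['clock'],t,Rt.T@s['ft_force'],Rt.T@s['moment'],'slot',Rt.T@(np.array([.4984,.2046,.055])-t))
p=env.camera_params('wrist');im=env.get_image('wrist')[:,:,::-1];g=cv2.cvtColor(im,cv2.COLOR_BGR2GRAY);cv2.imwrite('pics/w9raw.png',im)
json.dump({k:np.array(v).tolist() for k,v in p.items()},open('w9.json','w'))
u=proj(p,[.4984,.2046,.055],1);print(u)
c=u.astype(int);y0=max(c[1]-24,0);G=g[y0:y0+150:3,c[0]-70:c[0]+70:3]
print('cols from',c[0]-70);print('\n'.join(f'{y0+3*i:3d} '+''.join(' .:-=+*#%@'[9-min(9,int(v)//26)] for v in r) for i,r in enumerate(G)))
E
```

```text
31.6 [0.5398 0.1882 0.2219] [-0.5173  0.43    1.8099] [-0.0244 -0.3387 -0.0014] slot [ 0.0445 -0.001   0.1669]
[287.6736 143.5313]
cols from 217
119 --------:..............................:-------
122 --=------..............................--------
125 ---------..............................--------
128 =--------..............................--------
131 =--------..............................-------=
134 ---------..............................-------=
137 ---------....:+====++++++++++===:+.....--------
140 ---------....:#*++++++++++++++++=*.....--------
143 ---------....:#+++++++++++++++++**.....--------
146 --------=....:*++++++++++++++++++*.....--------
149 --------=....::++++++++++++++++++......--------
152 ---------.....:++++++++++++++++++:.....--------
155 ---------.....=++++++++++++++++++-.....--------
158 ---------.... ++++++++++++++++++++.....--------
161 --------- ... *+++++++++++++++++++ ....--------
164 --------- ... *++++++++++++++++++* ....--------
167 --------- ...:*+++++++++++++++++++ ... --------
170 --------- ...-++++++++++++++++++++:... --------
173 ---------....++
[... 944 characters left out ...]
%%%%%%%%%%-=-----------*
230 ---------------%%%%%%%%%%%%%%%%%%-=----------**
233 ---------=-===-%%%%%%%%%%%%%%%%%%------------**
236 -----------===-%%%%%%%%%%%%%%%%%%------------#*
239 ---------------%%%%%%%%%%%%%%%%%%------------**
242 ---------------%%%%%%%%%%%%%%%%%%------------*%
245 --------------=%%%%%%%%%%%%%%%%%%------------+*
248 -==-==--------+%%%%%%%%%%%%%%%%%%*------------*
251 -=====--------*%%%%%%%%%%%%%%%%%%*------------*
254 =-------------#%%%%%%%%%%%%%%%%%%#------------=
257 =-------------#%%%%%%%%%%%%%%%%%%%-------------
260 =--------=###%%%%%%%%%%%%%%%%%%%%%%###+--------
263 =--------#%%#@%%%%%%%%%%%%%%%%%%%%@%%%#--------
266 ---------%#%%@%%%%%%%%%%%%%%%%%%%%@%%%%--------
```

Call:
{"fn": "jog_arm", "kwargs": {
  "series": [0.08,0,-0.02,0,-1,0.16,0,-0.04,0,-1,0.24,0,-0.055,0,-1,0.32,0,-0.065,0,-1,0.4,0,-0.075,0,-1,0.46,0,-0.08,0,-1,0.46,0,-0.08,0,-1]
}}

```text
clock: 32.35
position: [0.5187, 0.1971, 0.2258]
eef_rot: [-0.0, 0.198, 0.98, -0.0]
ft_force: [1.1, -0.7, -0.8]
width: 0.0287
finger_force: 36.5
```

Call:
{"fn": "jog_arm", "kwargs": {
  "series": [0.07,0,-0.01,0,-1,0.14,0,-0.015,0,-1,0.21,0,-0.02,0,-1,0.28,0,-0.025,0,-1,0.36,0,-0.025,0,-1,0.42,0,-0.025,0,-1,0.42,0,-0.025,0,-1]
}}

```text
clock: 33.05
position: [0.4994, 0.2053, 0.227]
eef_rot: [-0.0, 0.198, 0.98, -0.0]
ft_force: [0.4, 0.2, -1.3]
width: 0.0285
finger_force: 36.2
```

```bash
cat > m.py <<'E'
from c import *
s=env.read_state();Rt=rot(s['eef_rot']);t=np.array(s['position']);print(s['clock'],t,Rt.T@s['ft_force'],Rt.T@s['moment'],'slot',Rt.T@(np.array([.4984,.2046,.055])-t))
p=env.camera_params('wrist');im=env.get_image('wrist')[:,:,::-1];g=cv2.cvtColor(im,cv2.COLOR_BGR2GRAY)
u=proj(p,[.4984,.2046,.055],1);print(u)
c=u.astype(int);y0=max(c[1]-30,0);G=g[y0:y0+120:3,c[0]-60:c[0]+60:3]
print('cols from',c[0]-60);print('\n'.join(f'{y0+3*i:3d} '+''.join(' .:-=+*#%@'[9-min(9,int(v)//26)] for v in r) for i,r in enumerate(G)))
E
python3 m.py
```

```text
33.05 [0.4994 0.2053 0.227 ] [-0.249   0.3375  1.3184] [-0.0415 -0.3477  0.0332] slot [ 0.0006 -0.001   0.172 ]
[287.7744 188.0931]
cols from 227
158 ------+#############******#****#*##-----
161 ------                             :----
164 ------ ............................:----
167 ------ ............................:----
170 ------ ............................-----
173 ------ ............................-----
176 ------.............................-----
179 ------.............................-----
182 ------.....*****##*#####******.....-----
185 ------....:*#################*.....-----
188 ------....:*##################.....-----
191 ------.....=#################+.....-----
194 ------.....+##################.... -----
197 ------.... ################### ... -----
200 ------.... ################### ... =----
203 ------:....###################*... -----
206 ------:...+#################### .. -----
209 -------.. #######*..::.=####### .. -----
212 -------.. ########.::.:+#######-.. -----
215 -------...########.....=#######*...-----
218 -------..+###################### . -----
221 -------. ####################### ..-----
224 -------. ####%%%%%%%%%@%%%%%*###-..-----
227 -------. :...@%%%%%%%%%%%%%%..:.:..-----
230 ------- .:::.%%%%%%%%%%%%%%%+:::-..-----
233 ------- ...:+%%%%%%%%%%%%%%%%+.  .:-----
236 ------- ....%%%%%%%%%%%%%%%%@*....:----=
239 ------- ....#%%%%%%%%%%%%%%%@.....------
242 -------.... %%%%%%%%%%%%%%%%@ ....:---=-
245 -------.... %%%%%%%%%%%%%%%%@ ....------
248 -----=-.... %%%%%%%%%%%%%%%%%-....------
251 -------.... %%%%%%%%%%%%%%%%%+....------
254 -------....-%%%%%%%%%%%%%%%%%# ...------
257 -------..  +%%%%%%%%%%%%%%%%%% ...------
260 ------####%%%%%%%%%%%%%%%%%%%%#%###-----
263 ------%%%%@%%%%%%%%%%%%%%%%%%%@@%%%=----
266 -----=%%#@@%%%%%%%%%%%%%%%%%%%@@%%%*----
269 ---***%%#@@%@@@@@@@@@@@@@@@@@@@@%%%%**+-
272 --@@@#%%#@@%%%%%%%%%%%%%%%%%%%@@%%#%@@@#
275 =@@@@#%%%@@*******************%@@%%#@@@@
```

Call:
{"fn": "jog_arm", "kwargs": {
  "series": [-0.01,-0.01,0.05,0,-1,-0.02,-0.01,0.1,0,-1,-0.02,-0.01,0.15,0,-1,-0.02,-0.01,0.2,0,-1,-0.02,-0.01,0.2,0,-1]
}}

```text
clock: 33.6
position: [0.5003, 0.2041, 0.2163]
eef_rot: [-0.0, 0.199, 0.98, -0.0]
ft_force: [0.1, 0.2, -1.9]
width: 0.0281
finger_force: 36.2
```

Call:
{"fn": "jog_arm", "kwargs": {
  "series": [0,0,0.05,0,-1,0,0,0.1,0,-1,0,0,0.15,0,-1,0,0,0.2,0,-1,0,0,0.2,0,-1]
}}

```text
clock: 34.1
position: [0.5003, 0.2042, 0.2065]
eef_rot: [-0.0, 0.198, 0.98, -0.0]
ft_force: [0.9, -1.2, -2.5]
width: 0.0284
finger_force: 36.2
```

```bash
python3 - <<'E'
from h import *
s=env.read_state();R_=rot(s['eef_rot']);print(s['clock'],s['position'],R_.T@s['ft_force'],R_.T@s['moment'])
E
```

```text
34.1 [0.5003 0.2042 0.2065] [-1.2793 -0.7114  2.4975] [-0.0281 -0.3041  0.0573]
```

Call:
{"fn": "jog_arm", "kwargs": {
  "series": [0,0,0.05,0,-1,0,0,0.1,0,-1,0,0,0.15,0,-1,0,0,0.2,0,-1,0,0,0.23,0,-1,0,0,0.23,0,-1]
}}

```text
clock: 34.7
position: [0.5004, 0.2042, 0.1951]
eef_rot: [-0.0, 0.198, 0.98, -0.0]
ft_force: [1.1, 0.6, -2.0]
width: 0.0286
finger_force: 36.2
```

Call:
{"fn": "jog_arm", "kwargs": {
  "series": [0,0,0.02,0,-1,0,0,0.04,0,-1,0,0,0.04,0,-1]
}}

```text
clock: 35.0
position: [0.5005, 0.2043, 0.1933]
eef_rot: [-0.0, 0.199, 0.98, -0.0]
ft_force: [0.9, 0.4, -0.9]
width: 0.0286
finger_force: 36.2
```

Call:
{"fn": "jog_arm", "kwargs": {
  "series": [0,0,0.02,0,-1,0,0,0.03,0,-1,0,0,0.03,0,-1]
}}

```text
clock: 35.3
position: [0.5009, 0.2043, 0.1925]
eef_rot: [0.001, 0.198, 0.98, 0.0]
ft_force: [2.1, -0.8, 2.1]
width: 0.0286
finger_force: 36.6
```

Call:
{"fn": "jog_arm", "kwargs": {
  "series": [0,0,0.015,0,-1,0,0,0.015,0,-1]
}}

```text
clock: 35.5
position: [0.5013, 0.2043, 0.1925]
eef_rot: [0.001, 0.198, 0.98, 0.0]
ft_force: [0.5, -0.1, 5.5]
width: 0.0286
finger_force: 36.9
```

```bash
python3 m.py | head -40
```

```text
35.5 [0.5013 0.2043 0.1925] [-0.5084  0.0627 -5.5033] [ 0.1999 -0.3303  0.0233] slot [ 0.0031 -0.0011  0.1374]
[287.6957 195.8905]
cols from 227
165 ----.    . ........................  -==
168 ----.................................==-
171 -=-=.................................==-
174 -===.................................==-
177 ---=.................................==-
180 ---=.................................==-
183 ---=.................................==-
186 ----.................................===
189 ----.....:####################*......--=
192 ----:....:#####################......---
195 ----:....:#####################......---
198 ----:....:*###################*......---
201 -----....:=###################=......---
204 -----.....*####################......=--
207 ----=.....#######=..::.+####### .....===
210 ----=.... ########:::::*####### .....--=
213 -----....=########:::::*#######+....:---
216 ----=....*########****##########....:---
219 ----=....####################### ...:---
222 ----=... ####%@@@@@@@@@@@@@%#### ...----
225 ---==...-::::@%%%%%%%%%%%%%@.::::...----
228 ---==...:::::%%%%%%%%%%%%%%%::::-...-==-
231 ---==....:::-%%%%%%%%%%%%%%%+:::....====
234 ----=.......+%%%%%%%%%%%%%%%#.......----
237 ===-=.......#%%%%%%%%%%%%%%%%.......----
240 -====.....:.%%%%%%%%%%%%%%%%@.:.....----
243 --==-:....:#%%%%%%%%%%%%%%%%%#+.....----
246 --==-:....:#%%%%%%%%%%%%%%%%%#+.....=--=
249 ---=-:....:#%%%%%%%%%%%%%%%%%%=.....====
252 ---==-....:=%%%%%%%%%%%%%%%%%%......--==
255 =====-.....+%%%%%%%%%%%%%%%%%@......--==
258 =====-.    *%%%%%%%%%%%%%%%%%@  .  .---=
261 -====-#%%%@%%%%%%%%%%%%%%%%%%%%@%%%:--=-
264 --=---%%%%@%%%%%%%%%%%%%%%%%%%@@%%%=--=-
267 --=--=%%%@@%%%%%%%%%%%%%%%%%%%@@%%%#----
270 --*@@%%%%@@%@@@@@@@@@@@@@@@@@@@@%%%%@@%-
273 -*@@@%%%%@@%%%%%%%%%%%%%%%%%%%@@%%%%@@@@
```

```bash
python3 - <<'E'
from c import *
s=env.read_state();Rt=rot(s['eef_rot']);t=np.array(s['position']);p=env.camera_params('wrist')
B=np.array([.4984,.2046,0])
for z in(.100,.105,.11):
  print(z,[(n,np.round(proj(p,B+Rt[:,0]*.003+[0,0,z+dz],1),1)) for n,dz in(('eyeTop',.008),('eyeBot',-.008),('plateTop',.024))])
g=cv2.cvtColor(env.get_image('wrist')[:,:,::-1],cv2.COLOR_BGR2GRAY)
print('eye col',g[196:232,287]);print('plate col',g[212:234,257], g[212:234,320])
E
```

```text
0.1 [('eyeTop', array([287.9, 213.6])), ('eyeBot', array([287.8, 206.3])), ('plateTop', array([287.9, 221.9]))]
0.105 [('eyeTop', array([287.9, 216.1])), ('eyeBot', array([287.8, 208.5])), ('plateTop', array([287.9, 224.7]))]
0.11 [('eyeTop', array([287.9, 218.7])), ('eyeBot', array([287.8, 210.8])), ('plateTop', array([288. , 227.7]))]
eye col [ 68  67  67  69  67  67  67  66  66  61  77 206 201 195 194 193 192 199
 232 203  89  61  66  68  69  38  20  24  29  26  28  29  28  28  27  30]
plate col [ 67  69  68  68  68  67  68  68  68  69  64  73 170 201 200 198 197 196
 194 193 229 228] [159 121  88  75  67  68  58  59  62  65  59  72 200 203 198 197 196 193
 190 193 229 229]
```

Call:
{"fn": "jog_arm", "kwargs": {
  "series": [0.02,0,-0.01,0,-1,0.04,0,-0.012,0,-1,0.05,0,-0.012,0,-1,0.05,0,-0.012,0,-1]
}}

```text
clock: 36.0
position: [0.4986, 0.2053, 0.1925]
eef_rot: [0.001, 0.198, 0.98, 0.0]
ft_force: [0.9, -1.1, 6.0]
width: 0.0288
finger_force: 36.9
```

```bash
python3 - <<'E'
from h import *
s=env.read_state();R_=rot(s['eef_rot']);print(s['clock'],s['position'],R_.T@s['ft_force'],R_.T@s['moment'])
E
```

```text
36.0 [0.4986 0.2053 0.1925] [-1.2389 -0.6782 -6.0168] [ 0.1323 -0.4379  0.0354]
```

Call:
{"fn": "jog_arm", "kwargs": {
  "series": [0,0,-0.02,0,-1,0,0,-0.02,0,-0.2,0,0,-0.02,0,-0.1,0,0,-0.02,0,0.1,0,0,-0.02,0,0.3,0,0,-0.02,0,0.5,0,0,-0.02,0,0.5,0,0,-0.02,0,0.5],
  "force": 20
}}

```text
clock: 36.8
position: [0.4982, 0.2052, 0.1928]
eef_rot: [0.0, 0.198, 0.98, -0.0]
ft_force: [-0.7, -0.7, 0.8]
width: 0.064
finger_force: 0.0
```

```bash
python3 m.py
```

```text
36.8 [0.4982 0.2052 0.1928] [ 0.3691 -0.9096 -0.7696] [-0.0328 -0.0154 -0.0028] slot [-0.0004 -0.0005  0.1378]
[288.3308 199.6491]
cols from 228
169 ----.................................===
172 =--=.................................===
175 ====.................................==-
178 ====.................................==-
181 ====.................................===
184 ---=.................................===
187 ---=.................................===
190 ---=.....:::::::::::::.:::::::::.....===
193 ---=:....:#####################......===
196 ---=:....:#####################......==-
199 =--=:....:#####################......=--
202 =--=-....:#####################.....:=--
205 -----....:####################*:....:===
208 ---=-....:#######-:::::########.....:===
211 --===....+#######-:::::########.....-===
214 =====....########++++++########=....-===
217 =====....#######################....---=
220 =====...=####%%@%%%%%%@@@@@%###%....-==-
223 --===...::::-@%@@%@%%%%%%%@@::::....==--
226 --===...::::*@%%@%@@%@@%%@%@::::....==--
229 --===...::::%@%@@@%%%@@%%%%@::::....====
232 --===.......@%@@%%%%%@@%@@%@=.......====
235 ---==.......@%%%@%%%%@@%%@%%#.......====
238 =====......:@%%%%%%%%%%@%@%@%.......=-==
241 =====......+@@%%%%%%%%%%%%@%@.......---=
244 =====....:-#@%@%@%%@%@%%%%%%@+-.....--==
247 -====:....:%%%%%%%%%%%%%%%%@%#-.....=-==
250 --===:....:@%%%%%%%%%%%@%%%%%%:.....====
253 --===:....:@@%@%@@%@%@%@%%%%%%:....:====
256 =====:....=@%%%%%%%%%%%%%%%%%@.....:====
259 =====-....+%%%%%%%%%%%%%%%%@%@.....:-===
262 =====-....#@@@@@@@@@@@@@@@@@@@.....:-===
265 -====-....%#%%###%##%%#######%-....-====
268 -===--....#*******************+....-====
271 -===--....*++++++++++++++++++*=....=====
274 ====-=....*++++++++++++++++++*=....-=-=-
277 ==========*++++++++++++++++++**==----===
280 ==========*++++++++++++++++++*+==----===
283 ==========+*+++++++++++++++***====--====
286 -====-=-=====================-==========
```

Call:
{"fn": "jog_arm", "kwargs": {
  "series": [0,0,-0.05,0,0.8,0,0,-0.15,0,0.9,0,0,-0.4,0,0.9,0,0,-0.8,0,0.9,0,0,-1.2,0,0.9,0,0,-1.6,0,0.9,0,0,-1.8,0,0.9,0,0,-1.8,0,0.9]
}}

```text
clock: 37.65
position: [0.499, 0.2055, 0.2849]
eef_rot: [0.002, 0.198, 0.98, 0.001]
ft_force: [0.3, -0.1, -0.3]
width: 0.081
finger_force: 0.0
```

```bash
python3 - <<'E'
from c import *
s=env.read_state();Rt=rot(s['eef_rot']);t=np.array(s['position']);print(s['clock'],t,Rt.T@s['ft_force'],s['width'])
p=env.camera_params('wrist');im=env.get_image('wrist')[:,:,::-1];cv2.imwrite('pics/w10raw.png',im);g=cv2.cvtColor(im,cv2.COLOR_BGR2GRAY)
B=np.array([.4984,.2046,0])
for n,a in(('plateTop',(.003,.024,.124)),('plateTop-',(.003,-.024,.124)),('blockTopF',(.006,.015,.19)),('blockTopR',(-.006,-.015,.19)),('slot',(0,0,.055)),('A',(-.05,0,.08))):
  print(n,proj(p,B+Rt[:,0]*a[0]+Rt[:,1]*a[1]+[0,0,a[2]],1))
G=g[140:330:4,225:350:3];print('\n'.join(f'{140+4*i:3d} '+''.join(' .:-=+*#%@'[9-min(9,int(v)//26)] for v in r) for i,r in enumerate(G)))
E
```

```text
37.65 [0.499  0.2055 0.2849] [-0.3325 -0.0112  0.2837] 0.08097722112521089
plateTop [312.9402 188.1011]
plateTop- [261.4007 188.1322]
blockTopF [307.7675 208.1179]
blockTopR [267.2686 223.3498]
slot [287.0523 174.4478]
A [287.132  223.6326]
140 -====---=-======--------=-===-----===-----
144 ----------*********###**##*#*#**=====-----
148 --=------*#######################=--=-----
152 --==-----.........................=-====--
156 ====-----.........................=----==-
160 ==-=--==-.........................=----===
164 =-------=........................:=----===
168 --=-----=...:.:::::::::::::::....:=-----=-
172 --------=...:################....:------==
176 ==-=----=...:################....---------
180 -==-----=....######.:.:######....---------
184 -==------...=##%%%%%%%%%%%###:...---------
188 -==-----=...:::#@%%%%%%%%%+::-...---=--===
192 ===-----=..... @%%%%%%%%%%%......---------
196 ===-----=..... @%%%%%%%%%%@ .....=--------
200 --=----==.....=%%%%%%%%%%%@ .....-----=---
204 -=-----==.....#************+.....===------
208 ---------.....*++++++++++++*.....---====-=
212 -=---==-=
[... 696 characters left out ...]
---=------==---------==-----=----------===
276 =----=----==---=-----=-----==-------------
280 =----------=---------===-============-=---
284 ====---=--------=----------==---==+#######
288 ==----=---=======--------------+##########
292 =--------------==-=-=====---==############
296 =---===---=----------------==#############
300 =---=========--------------=##############
304 =----=----=----=======-----###############
308 ===--=----=----==----------###############
312 ==--=========--==---------=###############
316 ==---=----=---===--------==###############
320 ======----=----=---------=-###############
324 =+--============----=----=-#########******
328 *+--==---==---==---====-==-######*******+*
```

Call:
{"fn": "jog_arm", "kwargs": {
  "series": [0,0,-0.2,0,0.9,0,0,-0.2,0,0.9,0,0,-0.2,0,0.9]
}}

```text
clock: 38.0
position: [0.4982, 0.2052, 0.2925]
eef_rot: [-0.0, 0.198, 0.98, -0.0]
ft_force: [-0.1, 0.8, -0.4]
width: 0.081
finger_force: 0.0
```

```bash
python3 -c "
from bench import env
print(env.sign_off())"
```

```text
the job is handed in; nothing more can be done
None
```

The coupon is off the hook and standing, leaning a few degrees at most, on the bottom of the empty rack slot. The gripper is clear and the job was handed in at 38 s; peak hook load was about 7 N (estimated from the wrist force) against the 8 N limit, and no verdict came back.

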